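# Flip the hex key and lever the tube-clamp screw tight

### The arm

A 6-joint arm with a two-finger parallel gripper is mounted at the origin on the work surface. World frame = base frame: x ahead of the robot, y to its left, z up, the work surface at z = 0. Lengths are in m, angles in degrees, forces in N, time in s.
With the tool pointing down it reaches from about 0.275 to 0.85 m from the base axis. Payload 5.2 kg.
Tool frame: the origin (TCP) lies on the mounting face of the last link; the fingertips stand 173 mm ahead of it and the grasp point (between the pads) lies 155 mm ahead of it; y points along the fingers, x is the direction in which the jaws open and shut, and the axes are right-handed (so a half turn about y gives the same grasp; the last joint's range is limited). The gripper opens to 85 mm and grips with 20 to 120 N. Pads are 22 mm wide; open, the fingers measure 114 mm over their backs; the gripper's body (76 mm by 85 mm) begins 54 mm behind the grasp point. The pads swing forward as they close: fully open they stand 13 mm farther back than shut.
Start: joints at [-87.938, 14.817, 87.949, -0, 77.235, -11.62], TCP at [0.13, -0.534, 0.405] pointing down, gripper open.
Joint ranges: [-179.93, 179.93], [-52.35, 119.4], [10.71, 147.94], [-69.91, 249.91], [12.55, 155.21], [-178.61, 178.61]. Speed limits (degrees/s): [147.25, 147.25, 180, 180, 180, 180].

### API

Orientations are given as a 3x3 rotation matrix whose columns are the frame's x, y, z axes.
In Python, from cell import robot gives the robot as it stands. The module is installed in compiled form; this text tells all that it offers.
- The arm moves only by the tool drive_tool, never from a script. Its argument "steps" is one flat list of numbers, 6 for each row, row after row: the shift along the world's x, y, z as a fraction of full scale, then the turn, a rotation vector about the world's x, y, z as a fraction of full scale. In form: [dx, dy, dz, ax, ay, az, dx, dy, dz, ax, ay, az, ...]. A call has 1 to 10 rows; each row is the pose to reach, as a shift and turn from the pose measured when the call began, turning the shorter way round; what a row does not reach only later rows make up. Full scale, the value 1, is 0.15 m for a shift and pi rad for a turn. A row lasts 1/8 s, in which the tool goes at most 62.5 mm and 10.7 degrees, less where a joint would pass 70% of its speed; a pose out of reach is approached as far as the arm can. A call with a number of a shift or a turn outside -1 to 1 is refused whole. A call with a gripper value outside its range is refused whole. "jaw" is the finger opening in mm, from 0 to 85.4, set as the call begins (left out, the last holds). The fingers move at their own pace and stop on an object; "squeeze" is the grip in N (left out, the last holds). Time passes only in rows, so rows that repeat a pose let the fingers close. It gives the time, the measured TCP pose, the force and the opening at its end, in the units of the state.
- robot.sense(): the state, without advancing time (a new reading comes with each control period).
- robot.read_camera(name): name is "side" or "top" or "wrist"; returns a dict with "color" (480x640x3 uint8, blue, green, red), "depth" (480x640 float32, m along the optical axis (not along the pixel's ray), 0 where there is no reading), "mtx" (3x3 intrinsics, pixels), "position" and "rotation" of the camera in the world. Camera axes: x right, y down, z forward; pixel columns grow to the right and rows downward; lengths in m; the calibration is good to about 2 mm. A picture is of the moment at which its call begins.
- robot.hand_in(): hands the job in, once; it reports no verdict.
The state is a dict: "time": time; "q": joint angles; "joint_vel": joint speeds; "joint_efforts": joint torques, N m; "position": TCP position; "tool_rot": TCP orientation; "wrist_force": force on the tool from outside, world axes, zero at the start; "ft_torque": the same for the moment, N m; "width": finger opening in m.
Only numpy, scipy, OpenCV 4.12 (cv2) and the standard library are available. Lean on these libraries where they do the work, as an engineer would, in place of code of your own. Each camera call takes 0.05 s, during which the arm holds its last target.

### The job

Take the big hex key out of the green rack, flip it over and seat its short arm fully down in the clamp screw. Then lever the screw clockwise by the outer end of the long arm until it comes up against its stop, feeling for the stop and neither forcing the screw nor ramming the key down. Leave the key standing seated in the tightened screw, let go, and leave everything else on the bench alone.

Things in the scene. Friction and masses are not known exactly. Their poses are not given: they have to be found in the camera images.
- key_bend (a point): Centre of the bend of a loose bright L-shaped hex key with an orange band, 17 mm across flats, 0.46 kg. Own axes: +x along the short arm (end 72 mm from here), -z along the long arm (end 168 mm); flats face +y and -y on both arms, so it can be pinched there, also at the bend from outside the L. At the start it stands in the rack, long arm down, short arm level, this point 178 mm above the bench.
- key_short_end (a point): Centre of the end face of the key's short arm; same axes as the bend. The last 2 mm of both arms are a thinner round nose, 14.2 mm across.
- key_long_end (a point): Centre of the end face of the key's long arm; same axes as the bend.
- rack: Fixed green block 75 (x) x 190 (y) x 60 mm high, origin under its centre on the bench, z up. A pocket 22 x 19 mm in its middle, 50 mm deep, holds the key's long arm upright with the short arm along the block's +x. Three smaller dark keys, fixed in it 50 mm or more to the sides, reach up to 125 mm above the bench.
- clamp: Fixed iron tube clamp on a rusty plate, 200 (x) x 110 mm, origin on the bench under the screw's axis, z up; +x runs from the screw across the aluminium tube (42 mm, 210 mm long, along y, 60 mm from the screw). Its top is 78 mm above the bench; only the screw is higher. A yellow paint mark on the +x side of the screw shows where the screw's own mark stands at the stop.
- screw_socket (a point): Centre of the mouth of the hexagon socket in the clamp screw's head (40 mm across, 34 mm high), 115 mm above the bench. Socket 17.7 mm across flats, 28 mm deep, small lead-in, z up. Own axes turn with the screw: flats face +y and -y, a yellow mark lies towards +x. The short arm enters with the key's y along the socket's y, or 60 degrees or any multiple from it; about 4 degrees of play either way.
- screw (a joint): Turn of the clamp screw in rad, growing as it turns clockwise seen from above (tightening). It starts between 0.2 and 0.6; the hard stop is at 1.4, when the two yellow marks line up. It is stiff: it takes about 0.55 N m to turn (4 N at 140 mm) and stays where it is left. Pushing there with over some 12 N overstrains it.
Mind the look-alikes: they are no part of the job. There is more than one size of the part that bears key_bend; the job needs the largest. Leave any blue look-alike of the clamp alone.

How it is judged (in metres and radians):
On the way, in this order (a step that is already met when the one before it is completed fails the run):
1. the key's short arm is seated in the socket, at least 18 mm deep, with the screw not yet turned past 0.9 rad (z of key_short_end in the frame of screw_socket below -0.018 m and horizontal distance between key_short_end and screw_socket below 0.006 m and angle between the x axis of key_bend and the z axis of screw_socket, either way round below 0.2 rad and value of joint screw below 0.9 rad), for 0.2 s.
2. the screw passes between 1.0 and 1.3 rad, pushed by the fingers within 80 mm of the long arm's end, the short arm seated (value of joint screw between 1 and 1.3 rad and distance between the grasp point and key_long_end below 0.08 m and contact force between the fingers and key above 1 N and z of key_short_end in the frame of screw_socket below -0.016 m).
At the end, for the whole second after the job is handed in: the screw is at its stop (within 0.06 rad of 1.4), the key stands at rest with its short arm at least 16 mm down in the socket, upright within 0.2 rad, and is let go (value of joint screw above 1.34 rad and z of key_short_end in the frame of screw_socket below -0.016 m and horizontal distance between key_short_end and screw_socket below 0.006 m and angle between the x axis of key_bend and the z axis of screw_socket, either way round below 0.2 rad and linear speed of key below 0.02 m/s); the robot touches nothing.
It fails at once if the screw overstrained: the seated key and the screw press on each other with more than 330 N in all (some 12 N at 140 mm along the long arm) (contact force between key and clamp above 330 N).
It fails at once if the key rammed on the clamp or screw with more than 80 N before it is seated (contact force between key and clamp above 80 N and z of key_short_end in the frame of screw_socket above -0.016 m).
It fails at once if another thing on the bench moved by more than 30 mm (distance of any of punch, offcut, grip_pliers, spray_can, hammer, spanner from where it was at the start of the episode above 0.03 m).
It also fails if it takes over 72 s, if anything falls off the work surface, if the arm or the gripper's body presses on something with over 40 N, if the wrist force passes 120 N, or if a joint passes its speed limit or range.

## Working session

There is one attempt and no reset: what is moved stays moved. The work goes in short steps, Python scripts to look and compute and a tool call to move; the robot and the scene stay as the last step left them, time stands still between calls to the robot, and variables do not carry over. Pictures are saved under pics/ and viewed, and the job is handed in when it is done.

Besides the shell and the picture viewer there is one more tool, called by a JSON object that holds its "op" and its "data". drive_tool: Moves the arm, as the interface text tells. Its arguments: {"type":"object","properties":{"steps":{"type":"array","items":{"type":"number"}},"jaw":{"type":"number"},"squeeze":{"type":"number"}},"required":["steps"]}

```bash
mkdir -p pics; cat > h.py <<'E'
import numpy as np, cv2
from cell import robot
def shot(name,fn):
    c=robot.read_camera(name); cv2.imwrite('pics/'+fn,c['color']); np.savez('pics/'+fn+'.npz',**c); return c
def pt(c,u,v,d=None):
    K=c['mtx']; d=c['depth'][int(round(v)),int(round(u))] if d is None else d
    return c['position']+c['rotation']@(np.array([(u-K[0,2])/K[0,0],(v-K[1,2])/K[1,1],1])*d)
def cloud(c):
    K=c['mtx'];v,u=np.mgrid[0:480,0:640];d=c['depth']
    p=np.stack([(u-K[0,2])/K[0,0]*d,(v-K[1,2])/K[1,1]*d,d],-1)
    P=p@c['rotation'].T+c['position']; P[d==0]=np.nan; return P
def load(fn): return dict(np.load('pics/'+fn+'.npz'))
def proj(c,p):
    q=c['rotation'].T@(np.array(p)-c['position']); q=c['mtx']@q; return q[:2]/q[2]
E
python3 - <<'E'
from h import *
for n in ['side','top','wrist']:
    c=shot(n,n+'0.png'); print(n,c['position'],c['rotation'].round(3).tolist(),c['mtx'][0,0])
s=robot.sense(); print(s)
E
```

```text
side [-0.14281855  0.86080631  1.0797968 ] [[-0.885, -0.313, 0.345], [-0.466, 0.617, -0.634], [-0.014, -0.722, -0.692]] 564.4039237506171
top [ 0.15168996 -0.00386195  1.52459832] [[0.014, -0.992, 0.122], [-1.0, -0.014, 0.005], [-0.003, -0.122, -0.993]] 612.7261112098577
wrist [ 0.19872105 -0.51625948  0.37256985] [[0.237, -0.932, -0.273], [-0.971, -0.228, -0.067], [0.0, 0.281, -0.96]] 394.1482798095704
{'time': 0.15, 'q': array([-8.79382662e+01,  1.48510172e+01,  8.79953651e+01, -7.05517622e-04,
        7.72360480e+01, -1.16209423e+01]), 'joint_vel': array([ 0.03444957, -0.03099304, -0.21287468,  0.03913391, -0.0680581 ,
        0.07616354]), 'joint_efforts': array([ 2.11566199e-03, -4.46386385e+01, -2.90821517e+01, -2.86218255e-04,
        8.16735352e-03,  1.20425295e-05]), 'position': array([ 0.13010167, -0.53423021,  0.40406199]), 'tool_rot': array([[ 2.36546986e-01, -6.37598521e-05,  9.71620049e-01],
       [-9.71619026e-01,  1.43731539e-03,  2.36546831e-01],
       [-1.41160664e-03, -9.99998965e-01,  2.78042338e-04]]), 'wrist_force': array([ 0.32769853, -0.36306186,  0.06610956]), 'ft_torque': array([-0.03123102, -0.01852497, -0.00801019]), 'width': 0.0853760568581533}
```

View pics.

View pics/side0.png

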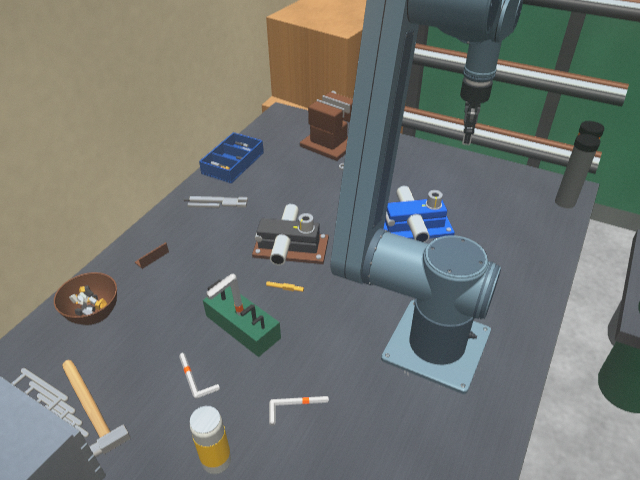

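View pics/top0.png

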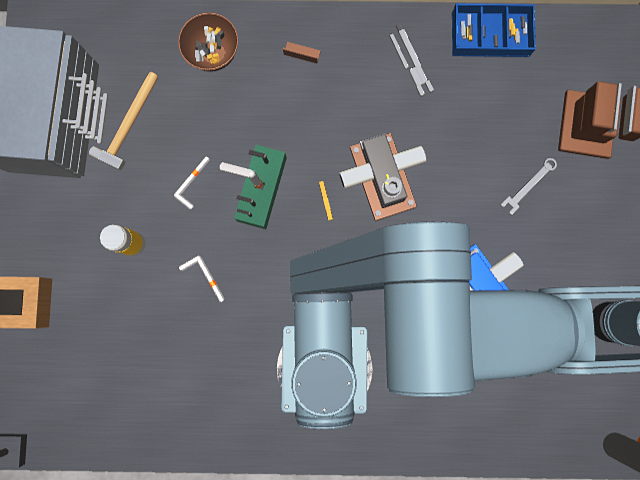

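View pics/wrist0.png

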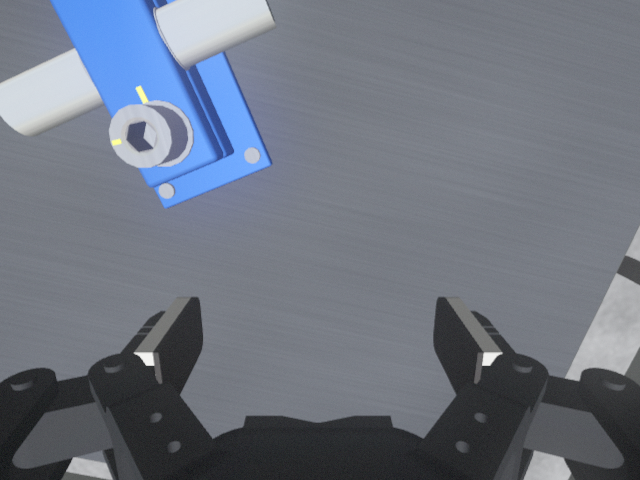

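```bash
python3 - <<'E'
from h import *
t=load('top0.png');s=load('side0.png')
a=cv2.resize(t['color'][130:240,210:310],None,fx=4,fy=4,interpolation=cv2.INTER_CUBIC)
b=cv2.resize(t['color'][120:230,335:435],None,fx=4,fy=4,interpolation=cv2.INTER_CUBIC)
cv2.imwrite('pics/crops.png',np.hstack([a,b])[:600,:800])
P=cloud(t);Q=cloud(s)
a=cv2.resize(s['color'][260:360,190:290],None,fx=4,fy=4,interpolation=cv2.INTER_CUBIC)
b=cv2.resize(s['color'][180:280,240:340],None,fx=4,fy=4,interpolation=cv2.INTER_CUBIC)
cv2.imwrite('pics/crops2.png',np.hstack([a,b]))
for u,v in [(222,166),(240,169),(252,173),(265,150),(257,184),(390,187),(380,160)]: print(u,v,pt(t,u,v))
E
```

```text
222 166 [0.456944   0.23415382 0.18342473]
240 169 [0.45009614 0.19332752 0.18590821]
252 173 [0.44166567 0.16647786 0.18455086]
265 150 [0.5257391  0.15183567 0.06265179]
257 184 [0.43159208 0.16342688 0.1102254 ]
390 187 [ 0.43375031 -0.15139984  0.08430331]
380 160 [ 0.50105092 -0.12793506  0.07711287]
```

View pics/crops.png

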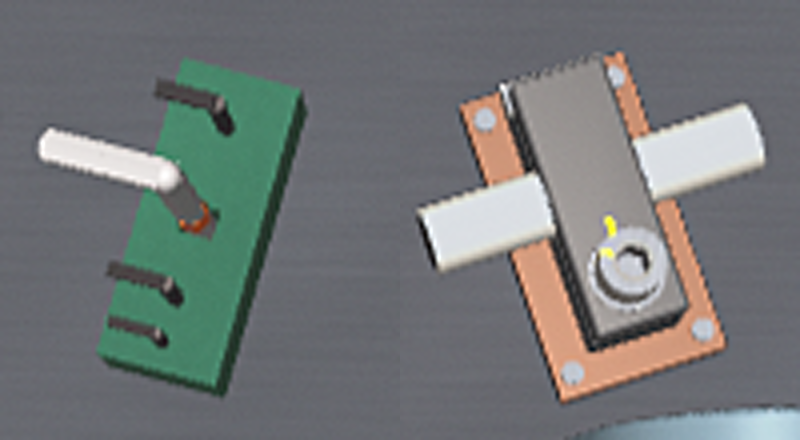

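View pics/crops2.png

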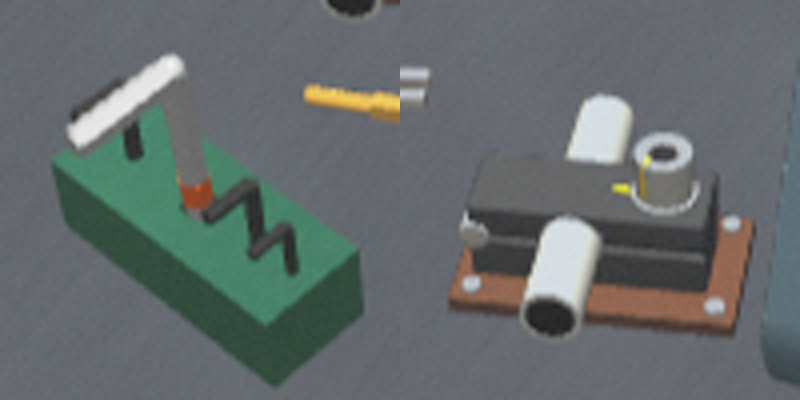

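```bash
python3 - <<'E'
from h import *
for fn in ['top0.png','side0.png']:
    c=load(fn);P=cloud(c); img=c['color'].astype(int)
    near=lambda cx,cy,r:np.hypot(P[...,0]-cx,P[...,1]-cy)<r
    # key short arm: bright, z in .165-.2
    m=near(.45,.20,.07)&(P[...,2]>.165)&(P[...,2]<.2)
    p=P[m]; print(fn,'key',m.sum(),p.mean(0))
    xy=p[:,:2]-p[:,:2].mean(0); w,V=np.linalg.eigh(xy.T@xy); d=V[:,1]*np.sign(V[1,1]); t=xy@d
    print(' az',np.degrees(np.arctan2(d[1],d[0])),'ends',p[:,:2].mean(0)+d*t.min(),p[:,:2].mean(0)+d*t.max(),t.max()-t.min(), 'ztop',np.percentile(p[:,2],[50,95]))
    m=near(.45,.17,.13)&(P[...,2]>.054)&(P[...,2]<.066); p=P[m][:,:2].astype(np.float32)
    print(' rack',cv2.minAreaRect(p),m.sum())
    m=near(.43,-.15,.05)&(P[...,2]>.105)&(P[...,2]<.125); p=P[m]; print(' screw',m.sum(),p.mean(0),p.min(0),p.max(0), cv2.minEnclosingCircle(p[:,:2].astype(np.float32)))
    m=near(.47,-.14,.12)&(P[...,2]>.070)&(P[...,2]<.086); p=P[m][:,:2].astype(np.float32)
    print(' clamp',cv2.minAreaRect(p),m.sum())
E
```

```text
top0.png key 301 [0.44854517 0.19917563 0.18289148]
 az 75.28688098450547 ends [0.43799971 0.15901619] [0.45919725 0.2397411 ] 0.08346164696110756 ztop [0.1838023  0.18902789]
 rack ((0.44065701961517334, 0.16377884149551392), (0.07564034312963486, 0.1909637749195099), 75.44734954833984) 1867
 screw 192 [ 0.43298592 -0.15470633  0.11461273] [ 0.41337245 -0.17426624  0.10500776] [ 0.45271943 -0.13506509  0.1220715 ] ((0.4338119626045227, -0.15529721975326538), 0.020875511690974236)
 clamp ((0.48873886466026306, -0.13716565072536469), (0.1626896858215332, 0.16694863140583038), 63.05801773071289) 1958
side0.png key 317 [0.44828505 0.20439619 0.1818095 ]
 az 74.93343342112432 ends [0.43742477 0.16405264] [0.45846481 0.24221179] 0.0809415609811834 ztop [0.18317056 0.18806224]
 rack ((0.4412355422973633, 0.16476859152317047), (0.0790380910038948, 0.19300557672977448), 74.94525909423828) 1515
 screw 144 [ 0.43390286 -0.15157856  0.11383068] [ 0.41558859 -0.17399125  0.10516979] [ 0.45550287 -0.1318477   0.12110182] ((0.4348234236240387, -0.15266819298267365), 0.022612562403082848)
 clamp ((0.48932236433029175, -0.1348193734884262), (0.16661255061626434, 0.1653830111026764), 62.820289611816406) 1165
```

{"op": "drive_tool", "data": {"steps": [0.6, 1, 0, 0, 0, 0.17, 0.6, 1, 0, 0, 0, 0.17, 0.6, 1, 0, 0, 0, 0.17, 0.6, 1, 0, 0, 0, 0.17], "jaw": 60, "squeeze": 80}}

```text
time: 0.65
position: [0.2214, -0.3813, 0.404]
tool_rot: [[0.702, -0.0, 0.713], [-0.713, 0.002, 0.702], [-0.002, -1.0, 0.001]]
wrist_force: [-0.5, -1.0, 0.4]
width: 0.0599
```

{"op": "drive_tool", "data": {"steps": [0.6, 1, 0, 0, 0, 0.17, 0.6, 1, 0, 0, 0, 0.17, 0.6, 1, 0, 0, 0, 0.17, 0.6, 1, 0, 0, 0, 0.17]}}

```text
time: 1.15
position: [0.3124, -0.2292, 0.4041]
tool_rot: [[0.968, -0.001, 0.252], [-0.252, 0.002, 0.968], [-0.002, -1.0, 0.002]]
wrist_force: [-0.2, -1.4, -0.1]
width: 0.0599
```

```bash
python3 - <<'E'
from h import *
s=robot.sense();print(s['q'],s['position'],s['tool_rot'].round(4).tolist(),s['time'],s['width'])
c=shot('wrist','w1.png'); print(c['position'],c['rotation'].round(3).tolist())
E
```

```text
[-5.28920880e+01 -2.47967689e+00  1.07816867e+02  1.62914916e-02
  7.48025045e+01 -3.83214226e+01] [ 0.31238297 -0.22919253  0.40409396] [[0.9678, -0.0013, 0.2516], [-0.2516, 0.0021, 0.9678], [-0.0017, -1.0, 0.0017]] 1.15 0.05989304433365398
[ 0.32924258 -0.15870962  0.37280399] [[0.968, -0.241, -0.07], [-0.251, -0.929, -0.273], [0.0, 0.282, -0.96]]
```

View pics/w1.png

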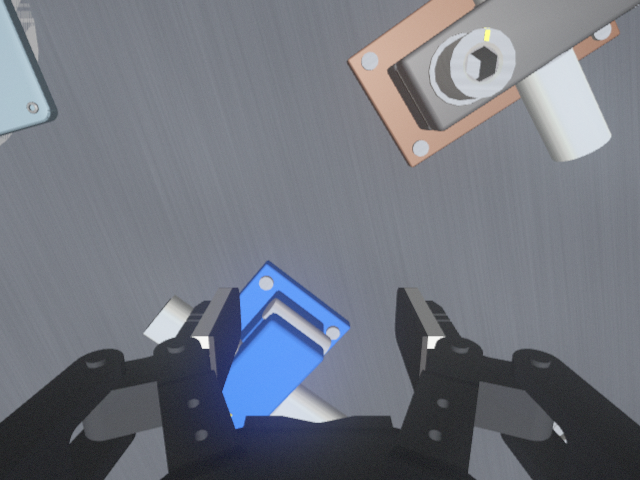

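```bash
python3 - <<'E'
from h import *
c=load('w1.png')
cv2.imwrite('pics/w1c.png',cv2.resize(c['color'][10:130,420:580],None,fx=5,fy=5,interpolation=cv2.INTER_CUBIC))
E
```

```text
(no output)
```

View pics/w1c.png

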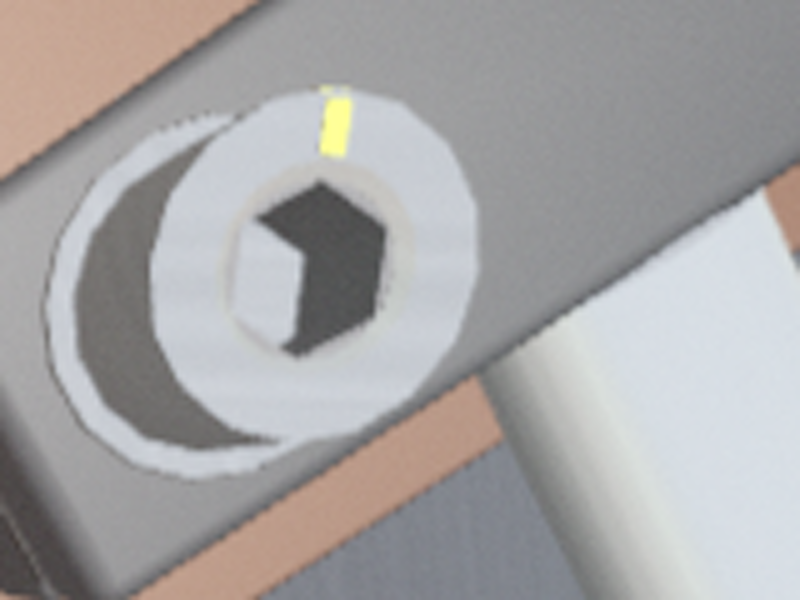

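{"op": "drive_tool", "data": {"steps": [0.3, 0.6, 0, 0.08, -0.021, 0, 0.3, 0.6, 0, 0.161, -0.043, 0, 0.3, 0.6, 0, 0.161, -0.043, 0]}}

```text
time: 1.58
position: [0.3574, -0.1409, 0.4044]
tool_rot: [[0.967, 0.129, 0.22], [-0.255, 0.488, 0.835], [0.001, -0.863, 0.505]]
wrist_force: [-0.5, -0.1, -0.1]
width: 0.0602
```

```bash
python3 - <<'E'
from h import *
s=robot.sense();print(s['q'],s['position'],s['tool_rot'].round(4).tolist(),s['time'],s['width'])
E
```

```text
[-50.32363739   0.69572114 108.30921933  24.25821352  89.76018387
 -39.72159474] [ 0.3573564  -0.14090847  0.404352  ] [[0.9669, 0.1292, 0.22], [-0.2551, 0.4878, 0.8349], [0.0005, -0.8634, 0.5046]] 1.575 0.06016057370077092
```

```bash
cat > kin.py <<'E'
import numpy as np
from scipy.spatial.transform import Rotation as Ro
from scipy.optimize import least_squares
D=[([-87.938,14.851,87.995,-0.0007,77.236,-11.621],[.13010,-.53423,.40406],[[.23655,0,.97162],[-.97162,.0014,.23655],[-.0014,-1,.0003]]),
([-52.892,-2.4797,107.817,.0163,74.8025,-38.3214],[.31238,-.22919,.40409],[[.9678,-.0013,.2516],[-.2516,.0021,.9678],[-.0017,-1,.0017]]),
([-50.3236,.6957,108.3092,24.2582,89.7602,-39.7216],[.35736,-.14091,.40435],[[0.9669,0.1292,0.22],[-0.2551,0.4878,0.8349],[0.0005,-0.8634,0.5046]])]
C=np.array([[-1,0,0],[0,0,1],[0,1,0]],float)
def rz(a):return Ro.from_euler('z',a,degrees=True).as_matrix()
def ry(a):return Ro.from_euler('y',a,degrees=True).as_matrix()
def fk(q,p):
    a,b,c,h,d6,off=p
    R1=rz(q[0]);R2=R1@ry(q[1]);R3=R2@ry(q[2]);R4=R3@rz(q[3]);R5=R4@ry(q[4]);R6=R5@rz(q[5])
    pos=np.array([0,0,h])+R1@[0,off,0]+R2@[0,0,a]+R3@[c,0,b]+R6@[0,0,d6]
    return pos,R6@C
E
python3 - <<'E'
from h import *; from kin import *
for q,p,R in D: print(fk(q,[.54,.41,0,.15,.1,.11])[1].round(3).tolist(), np.array(R).tolist())
def res(p): return np.concatenate([fk(q,p)[0]-x for q,x,_ in D])
r=least_squares(res,[.54,.41,0,.15,.1,.11]); print(r.x,r.fun.round(4))
c=load('w1.png')
K=c['mtx']
def plane(u,v,z):
    d=c['rotation']@[(u-K[0,2])/K[0,0],(v-K[1,2])/K[1,1],1]; return c['position']+d*(z-c['position'][2])/d[2]
f=lambda x,y:plane(420+x/5,10+y/5,.115)
o=f(308,268);print(o,f(315,265)); m=f(337,125)-f(315,265);print('mark az',np.degrees(np.arctan2(m[1],m[0])))
m=f(337,125)-o;print('mark az',np.degrees(np.arctan2(m[1],m[0])))
for x,y in [(258,217),(320,183),(386,230),(378,317),(298,355),(233,315)]:
    m=f(x,y)-o;print(np.degrees(np.arctan2(m[1],m[0])).round(1),np.linalg.norm(m))
e=f(480,375)-f(800,180);print('edge az',np.degrees(np.arctan2(e[1],e[0])))
e=f(480,375);
def g(x,y,z):return plane(420+x/5,10+y/5,z)
e=g(800,175,.078)-g(130,595,.078);print('edge az',np.degrees(np.arctan2(e[1],e[0])))
E
```

```text
[[0.237, -0.0, 0.972], [-0.972, 0.001, 0.237], [-0.001, -1.0, 0.0]] [[0.23655, 0.0, 0.97162], [-0.97162, 0.0014, 0.23655], [-0.0014, -1.0, 0.0003]]
[[0.968, -0.001, 0.252], [-0.252, 0.002, 0.968], [-0.002, -1.0, 0.002]] [[0.9678, -0.0013, 0.2516], [-0.2516, 0.0021, 0.9678], [-0.0017, -1.0, 0.0017]]
[[0.967, 0.129, 0.22], [-0.255, 0.488, 0.835], [0.001, -0.863, 0.505]] [[0.9669, 0.1292, 0.22], [-0.2551, 0.4878, 0.8349], [0.0005, -0.8634, 0.5046]]
[0.53442177 0.42586367 0.06007455 0.22155489 0.18081075 0.11079719] [ 0.  0.  0. -0. -0. -0.  0. -0.  0.]
[ 0.43301319 -0.15454096  0.115     ] [ 0.43388077 -0.15441781  0.115     ]
mark az 72.5165892729808
mark az 69.65744249541227
125.1 0.008781569207170367
73.4 0.009448745082924254
11.0 0.009872979489257904
-45.6 0.010732356065325502
-104.9 0.009888015898470435
-162.6 0.010047853315534061
edge az -162.59571874672295
edge az 18.204995936601925
```

```bash
cat >> kin.py <<'E'
PAR=[0.53442177,0.42586367,0.06007455,0.22155489,0.18081075,0.11079719]
LO=np.array([-179.93,-52.35,10.71,-69.91,12.55,-178.61]);HI=np.array([179.93,119.4,147.94,249.91,155.21,178.61])
def ik(pos,R,q0):
    def res(q):
        p,r=fk(q,PAR); return np.concatenate([(p-pos)*10,Ro.from_matrix(r@R.T).as_rotvec()])
    s=least_squares(res,np.clip(q0,LO+.1,HI-.1),bounds=(LO,HI),x_scale=30); return s.x,np.linalg.norm(s.fun)
def U(az): return np.array([np.cos(np.radians(az)),np.sin(np.radians(az)),0])
Z=np.array([0,0,1.])
# tool orientation from key axes & tilt t (deg): key x, key z ; tool y = cos t kx - sin t kz ; tool x = -ky
def toolR(kx,kz,t):
    ky=np.cross(kz,kx); y=np.cos(np.radians(t))*kx-np.sin(np.radians(t))*kz; x=-ky
    return np.stack([x,y,np.cross(x,y)],1)
E
python3 - <<'E'
from h import *; from kin import *
q0=robot.sense()['q']
rack=np.array([.441,.164,.178]);scr=np.array([.4335,-.1545,.115])
for t in [0,15,30,45]:
    R=toolR(U(75.2),Z,t); G=rack-.03*Z; d=R[:,1]
    print('tilt',t)
    qa=q0
    for nm,p in [('pre',G-.245*d),('grasp',G-.155*d),('lift',G-.155*d+Z*.08)]:
        qa,e=ik(p,R,qa); print(nm,qa.round(1),round(e,4))
        # elbow/wrist centre
    wc=fk(qa,PAR)[0]-Z*.08-fk(qa,PAR)[1][:,1]*.18; print('wristc at grasp',wc.round(3))
    for az in [-107.5,-47.5,12.5]:
        kx=-Z;kz=-U(az);R2=toolR(kx,kz,t);d=R2[:,1]; G2=scr+Z*.044+.03*U(az)
        q,e=ik(G2+Z*.05-.155*d,R2,qa);print('over',az,q.round(1),round(e,4))
        q,e=ik(G2-.155*d,R2,q);print('seat',az,q.round(1),round(e,4))
for az in [-47.5,-75,-102]:
    R2=toolR(-Z,-U(az),0);G=scr+Z*.044+.13*U(az)
    q,e=ik(G+Z*.155,R2,q0);print('push',az,q.round(1),round(e,4))
E
```

```text
tilt 0
pre [-52.2  48.2 123.7  52.9  95.  -83.5] 0.0
grasp [-40.8  48.3 127.   64.   92.1 -85.8] 0.0
lift [-40.8  36.  128.   64.8  97.  -75.5] 0.0
wristc at grasp [ 0.355 -0.16   0.148]
over -107.5 [-37.2   7.7 103.    0.   69.4 -19.7] 0.0
seat -107.5 [-37.2  10.8 107.   -0.   62.2 -19.7] 0.0
over -47.5 [-34.4  10.2  99.9  -0.   69.9 -76.9] 0.0
seat -47.5 [-34.4  13.2 103.8  -0.   63.  -76.9] 0.0
over 12.5 [ -30.9   10.1  100.    -0.    69.9 -133.4] 0.0
seat 12.5 [ -30.9   13.1  104.    -0.    62.9 -133.4] 0.0
tilt 15
pre [-50.5  32.1 125.1  51.7  88.9 -71.7] 0.0
grasp [-39.3  34.9 128.2  62.5  82.4 -74.5] 0.0
lift [-39.3  23.1 126.7  61.6  88.7 -62.7] 0.0
wristc at grasp [ 0.358 -0.149  0.235]
over -107.5 [-26.4   8.3 104.  -16.2  66.2  -2.5] 0.0
seat -107.5 [-26.4  11.5 107.9 -17.3  59.3  -0.2] 0.0
over -47.5 [-31.5   2.9 110.1  -5.1  52.6 -71.4] 0.0
seat -47.5 [-31.5   6.5 114.3  -5.8  45.  -70.5] 0.0
over 12.5 [ -39.4    3.2  109.9   13.8   58.4 -148.3] 0.0
seat 12.5 [ -39.4    6.7  114.    15.2   50.9 -150.6] 0.0
tilt 30
pre [-45.3  17.6 123.7  48.7  83.3 -57.2] 0.0
grasp [-34.
[... 437 characters left out ...]
5.  -178.6] 0.0011
tilt 45
pre [-35.9   6.9 119.9  42.5  77.4 -40. ] 0.0
grasp [-26.5  13.8 123.9  50.   64.8 -43.2] 0.0
lift [-26.5   5.4 118.6  46.1  73.9 -32.4] 0.0
wristc at grasp [ 0.38  -0.065  0.385]
over -107.5 [ -7.9  17.7 105.6 -46.7  73.2  30.6] 0.0
seat -107.5 [ -7.9  21.9 108.4 -48.5  68.5  36. ] 0.0
over -47.5 [-22.5  -3.  130.8 -61.1  20.  -12.2] 0.0
seat -47.5 [-23.4   2.8 133.2 -69.9  16.4  -2.2] 0.076
over 12.5 [ -56.7   -2.6  126.1   43.4   50.2 -178.6] 0.2176
seat 12.5 [ -54.5    2.9  128.4   42.4   42.9 -178.6] 0.2972
push -47.5 [-36.7  21.9  91.2   0.   66.9 -79.2] 0.0
push -75 [-42.7  18.7  96.    0.   65.3 -57.7] 0.0
push -102 [-47.7  13.9 102.8  -0.   63.2 -35.7] 0.0
```

{"op": "drive_tool", "data": {"steps": [0.1, 0.33, -0.45, 0.08, -0.021, 0, 0.196, 0.665, -0.893, 0.161, -0.0425, 0, 0.196, 0.665, -0.893, 0.161, -0.0425, 0, 0.196, 0.665, -0.893, 0.161, -0.0425, 0], "jaw": 50}}

```text
time: 2.08
position: [0.3863, -0.0419, 0.2675]
tool_rot: [[0.966, 0.221, 0.134], [-0.258, 0.842, 0.474], [-0.009, -0.492, 0.87]]
wrist_force: [-1.2, 0.0, -0.7]
width: 0.0498
```

```bash
python3 - <<'E'
from h import *; from kin import *
s=robot.sense();print(s['q'],s['position'],s['tool_rot'].round(4).tolist(),s['time'],s['width'],s['wrist_force'])
R=toolR(U(75.2),Z,30); print(R.round(4).tolist(), np.degrees(Ro.from_matrix(R@s['tool_rot'].T).as_rotvec()))
c=shot('wrist','w2.png'); shot('side','s2.png')
P=cloud(c)
for az in [0]:
    for p in [[.441,.164,.178],[.441,.164,.06],[.4594,.2336,.178]]: print(proj(c,p))
E
```

```text
[-45.48004772  18.20480609 123.85950413  48.82800514  83.44322738
 -57.31651385] [ 0.38626847 -0.04194096  0.2674559 ] [[0.966, 0.2207, 0.1344], [-0.2583, 0.8421, 0.4735], [-0.0087, -0.4921, 0.8705]] 2.075 0.04981602203345303 [-1.16743958  0.02273048 -0.73184701]
[[0.9668, 0.2212, 0.1277], [-0.2554, 0.8373, 0.4834], [-0.0, -0.5, 0.866]] [-0.62798586 -0.34661179  0.17209115]
[320.99944013 205.07935138]
[321.11163634 325.32784734]
[320.11762699 129.46859736]
```

View pics/w2.png

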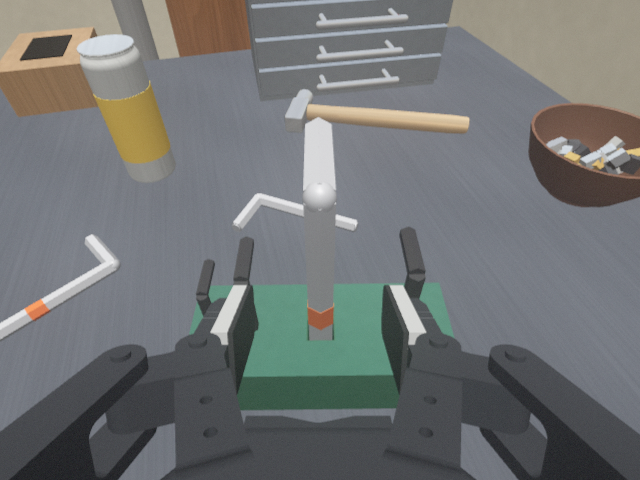

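View pics/s2.png

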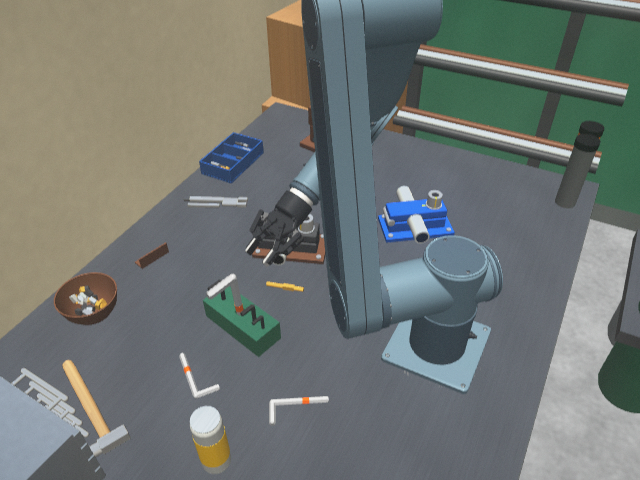

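{"op": "drive_tool", "data": {"steps": [0.045, 0.17, -0.093, -0.0035, -0.002, 0.001, 0.09, 0.34, -0.187, -0.0035, -0.002, 0.001, 0.136, 0.507, -0.28, -0.0035, -0.002, 0.001, 0.136, 0.507, -0.28, -0.0035, -0.002, 0.001, 0.136, 0.507, -0.28, -0.0035, -0.002, 0.001], "jaw": 40}}

```text
time: 2.8
position: [0.4084, 0.0315, 0.2294]
tool_rot: [[0.967, 0.226, 0.119], [-0.255, 0.832, 0.493], [0.012, -0.507, 0.862]]
wrist_force: [-0.5, -0.2, -0.8]
width: 0.0401
```

```bash
python3 - <<'E'
from h import *; from kin import *
s=robot.sense();print(s['position'],s['time'],s['width'],s['wrist_force'],(s['position']+.155*s['tool_rot'][:,1]))
R=toolR(U(75.2),Z,30); print(np.degrees(Ro.from_matrix(R@s['tool_rot'].T).as_rotvec()))
c=shot('wrist','w3.png'); shot('side','s3.png')
E
```

```text
[0.40837808 0.03153868 0.22938698] 2.8 0.040073110071891585 [-0.45525575 -0.2318292  -0.82188097] [0.44339855 0.16050388 0.15085964]
[ 0.60422834  0.55719085 -0.0122672 ]
```

View pics/w3.png

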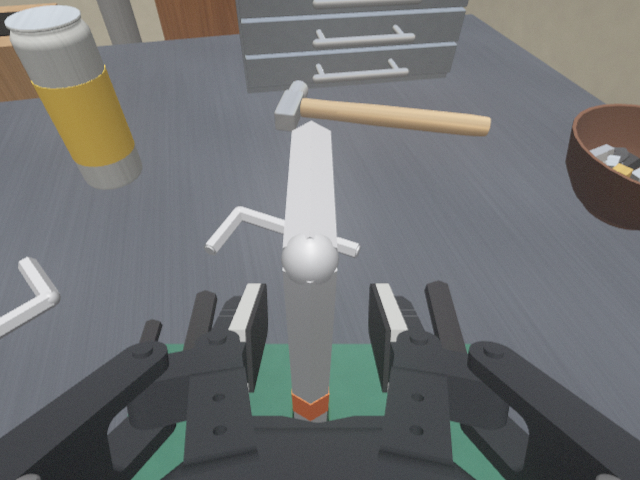

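{"op": "drive_tool", "data": {"steps": [-0.011, 0.018, -0.026, 0.0034, 0.0031, 0, -0.011, 0.018, -0.026, 0.0034, 0.0031, 0, -0.011, 0.018, -0.026, 0.0034, 0.0031, 0]}}

```text
time: 3.28
position: [0.4066, 0.0341, 0.2252]
tool_rot: [[0.967, 0.222, 0.129], [-0.256, 0.838, 0.482], [-0.001, -0.499, 0.866]]
wrist_force: [0.4, 0.4, -0.2]
width: 0.0401
```

```bash
cat >> h.py <<'E'
def st(T=None,R=None):
    from scipy.spatial.transform import Rotation as Ro
    s=robot.sense(); g=s['position']+.155*s['tool_rot'][:,1]
    print('t',round(s['time'],2),'pos',s['position'].round(4),'g',g.round(4),'w',round(s['width']*1e3,2),'F',s['wrist_force'].round(2),'M',s['ft_torque'].round(2))
    if T is not None: print('shift frac',((np.array(T)-s['position'])/.15).round(3))
    if R is not None: 
        w=Ro.from_matrix(R@s['tool_rot'].T).as_rotvec(); print('deg',np.degrees(w).round(2),'frac',(w/np.pi).round(4))
    return s
E
python3 - <<'E'
from h import *; from kin import *
s=st([.4067,.0342,.2255],toolR(U(75.2),Z,30))
E
```

```text
t 3.27 pos [0.4066 0.0341 0.2252] g [0.4409 0.1639 0.1478] w 40.07 F [ 0.44  0.39 -0.22] M [-0.38  0.06  0.03]
shift frac [0.001 0.001 0.002]
deg [-0.06 -0.05  0.05] frac [-0.0003 -0.0003  0.0003]
```

{"op": "drive_tool", "data": {"steps": [0, 0, 0, 0, 0, 0, 0, 0, 0, 0, 0, 0, 0, 0, 0, 0, 0, 0, 0, 0, 0, 0, 0, 0], "jaw": 10, "squeeze": 100}}

```text
time: 3.78
position: [0.4066, 0.0341, 0.2252]
tool_rot: [[0.967, 0.222, 0.129], [-0.256, 0.838, 0.482], [-0.001, -0.499, 0.866]]
wrist_force: [0.2, -1.5, 2.2]
width: 0.0148
```

```bash
python3 - <<'E'
from h import *; from kin import *
s=st([.4067,.0342,.2255],toolR(U(75.2),Z,30))
E
```

```text
t 3.77 pos [0.4066 0.0341 0.2252] g [0.441  0.1639 0.1478] w 14.77 F [ 0.23 -1.46  2.24] M [-0.31 -0.04  0.01]
shift frac [0.    0.001 0.002]
deg [-0.06 -0.04  0.06] frac [-0.0003 -0.0002  0.0003]
```

{"op": "drive_tool", "data": {"steps": [0, 0, 0.1, 0, 0, 0, 0, 0, 0.25, 0, 0, 0, 0, 0, 0.45, 0, 0, 0, 0, 0, 0.6, 0, 0, 0, 0, 0, 0.6, 0, 0, 0]}}

```text
time: 4.4
position: [0.4066, 0.034, 0.3157]
tool_rot: [[0.967, 0.222, 0.127], [-0.256, 0.836, 0.485], [0.002, -0.501, 0.865]]
wrist_force: [-0.1, -1.0, -4.2]
width: 0.0148
```

```bash
python3 - <<'E'
from h import *; from kin import *
s=st([.4067,.0342,.2255],toolR(U(75.2),Z,30))
c=shot('wrist','w4.png'); shot('side','s4.png')
E
```

```text
t 4.4 pos [0.4066 0.034  0.3157] g [0.4411 0.1637 0.238 ] w 14.78 F [-0.09 -0.98 -4.24] M [-0.96  0.28  0.04]
shift frac [ 0.001  0.001 -0.601]
deg [0.11 0.08 0.03] frac [0.0006 0.0005 0.0002]
```

View pics/w4.png

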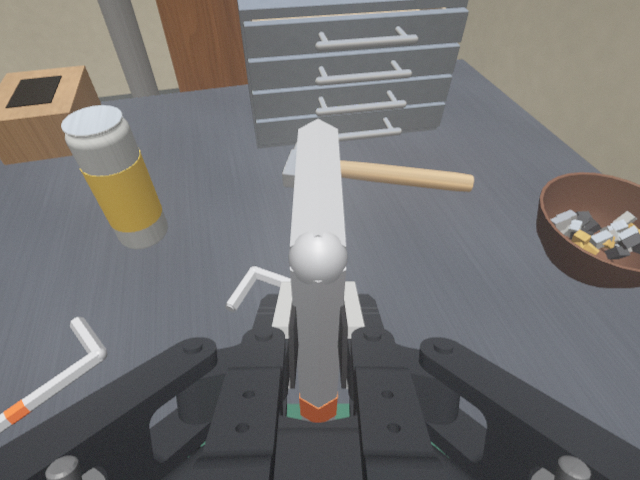

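View pics/s4.png

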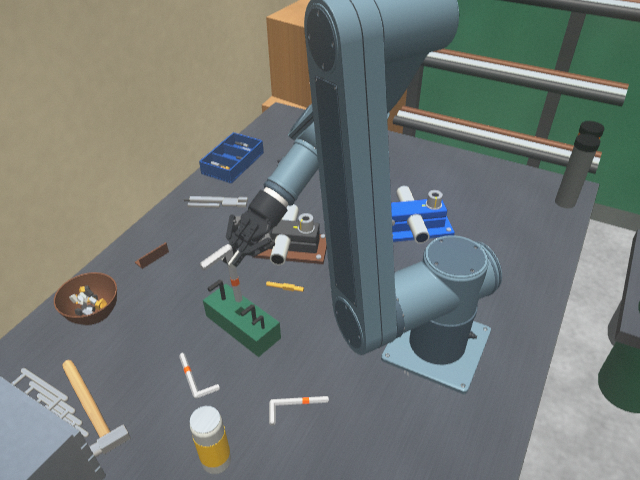

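```bash
python3 - <<'E'
from h import *; from kin import *
c=load('w4.png');P=cloud(c)
for p in [[.4411,.1637,.268],[.4411+.072*.2554,.1637+.072*.9668,.268],[.4411,.1637,.238]]: print(proj(c,p))
g=np.array([.4411,.1637,.238]); r=U(75.2); y=np.cross(Z,r)
L=np.stack([(P-g)@r,(P-g)@y,(P-g)@Z],-1)
m=(L[...,0]>-.02)&(L[...,0]<.1)&(abs(L[...,1])<.03)&(L[...,2]>.02)&(L[...,2]<.06)
p=L[m];print(m.sum());
for a in np.arange(-.015,.085,.01):
    k=p[(p[:,0]>=a)&(p[:,0]<a+.01)]
    if len(k): print(round(a+.005,3),len(k),np.median(k,0).round(4),k[:,1].min().round(4),k[:,1].max().round(4))
print(p.max(0))
E
```

```text
[322.07409415 274.82844885]
[320.79380604 137.99071861]
[321.05760334 326.59917858]
10070
-0.01 331 [-0.0138 -0.0089  0.0214] -0.0198 0.0224
0.0 2678 [0.0006 0.0015 0.0316] -0.0074 0.0101
0.01 1311 [0.0094 0.0012 0.0368] -0.0074 0.0105
0.02 1063 [0.0198 0.0016 0.0361] -0.0071 0.0099
0.03 909 [0.0298 0.0016 0.0357] -0.0071 0.0099
0.04 762 [0.0399 0.0016 0.0351] -0.007 0.0099
0.05 658 [0.0497 0.0014 0.0347] -0.007 0.01
0.06 578 [0.0598 0.0016 0.0342] -0.007 0.0099
0.07 489 [0.0698 0.0016 0.0338] -0.007 0.0099
0.08 119 [0.0762 0.0016 0.0334] -0.007 0.0097
[0.07842405 0.02995665 0.03982112]
```

```bash
cat > plan.py <<'E'
from h import *; from kin import *
from scipy.spatial.transform import Slerp
TH=27.4; SCR=np.array([.4335,-.1545,.115])
def keyT(R,pos): # returns bend, short end, long end from tool pose
    g=pos+.155*R[:,1]; ky=-R[:,0]; t=np.radians(TH); kx=np.cos(t)*R[:,1]+np.sin(t)*R[:,2]; 
    kz=np.cross(kx,ky); b=g+.0047*kx+.0297*kz; return b,b+.072*kx,b-.168*kz,kx,kz
E
python3 - <<'E'
from plan import *
s=robot.sense();R0=s['tool_rot'];p0=s['position']
b,e,l,kx,kz=keyT(R0,p0);print('now',b,e,l,kx.round(3),kz.round(3))
az=-47.5;R2=toolR(-Z,-U(az),TH);G2=SCR+Z*(.044+.0047+.06)+.0297*U(az);P2=G2-.155*R2[:,1]
print(keyT(R2,P2)); print('P2',P2)
R1=Ro.from_rotvec(np.radians(45)*R0[:,0]*-1).as_matrix()@R0; print(R1[:,1])
P1=np.array([.441,.04,.33])-.155*R1[:,1]; 
q=s['q']
for (pa,Ra,pb,Rb) in [(p0,R0,P1,R1),(P1,R1,P2,R2)]:
    print('shift',((pb-pa)/.15).round(3),'rot',(Ro.from_matrix(Rb@Ra.T).as_rotvec()/np.pi).round(4))
    w=Ro.from_matrix(Rb@Ra.T).as_rotvec()
    for f in np.linspace(0,1,6):
        p=pa+f*(pb-pa);R=Ro.from_rotvec(f*w).as_matrix()@Ra
        q,er=ik(p,R,q);b,e,l,_,_=keyT(R,p);print(q.round(0),round(er,4),'b',b.round(2),'e',e.round(2),'l',l.round(2))
E
```

```text
now [0.4421347  0.16976264 0.26624385] [0.46055071 0.23928893 0.26293552] [0.43993033 0.1623609  0.09842146] [ 0.256  0.966 -0.046] [0.013 0.044 0.999]
(array([ 0.4335, -0.1545,  0.219 ]), array([ 0.4335, -0.1545,  0.147 ]), array([ 0.54699915, -0.27836259,  0.219     ]), array([ 0.,  0., -1.]), array([-0.67559021,  0.73727734,  0.        ]))
P2 [ 0.40537453 -0.12380643  0.36131138]
[ 0.06483244  0.2499857  -0.96607655]
shift [ 0.164 -0.219  1.102] rot [-0.2417  0.064   0.0004]
[-34.  11. 123.  55.  82. -47.] 0.0 b [0.44 0.17 0.27] e [0.46 0.24 0.26] l [0.44 0.16 0.1 ]
[-33.   6. 118.  49.  81. -37.] 0.0 b [0.44 0.15 0.28] e [0.46 0.22 0.26] l [0.44 0.12 0.11]
[-30.   3. 113.  41.  80. -28.] 0.0 b [0.45 0.14 0.29] e [0.46 0.2  0.27] l [0.43 0.08 0.13]
[-27.   0. 108.  32.  81. -20.] 0.0 b [0.45 0.11 0.31] e [0.46 0.17 0.27] l [0.43 0.03 0.16]
[-24.  -1. 102.  24.  83. -13.] 0.0 b [0.45 0.09 0.33] e [0.46 0.14 0.28] l [ 0.42 -0.01  0.19]
[-21.  -1.  97.  15.  86.  -8.] 0.0 b [0.45 0.06 0.35] e [0.46 0.11 0.29] l [ 0.42 -0.06  0.23]
shift [-0.171 -0.834 -0.79 ] rot [-0.2379 -0.059   0.3036]
[-21.  -1.  97.  15.  86.  -8.] 0.0 b [0.45 0.06 0.35] e [0.46 0.11 0.29] l [ 0.42 -0.06  0.23]
[-22.  -1.  99.   8.  81. -19.] 0.0 b [0.44 0.02 0.32] e [0.44 0.06 0.26] l [ 0.43 -0.12  0.22]
[-22.  -2. 103.   1.  73. -30.] 0.0 b [ 0.43 -0.02  0.29] e [0.43 0.01 0.22] l [ 0.46 -0.17  0.21]
[-23.  -2. 107.  -5.  64. -41.] 0.0 b [ 0.43 -0.07  0.26] e [ 0.43 -0.05  0.19] l [ 0.49 -0.22  0.21]
[-25.  -2. 112. -10.  53. -51.] 0.0 b [ 0.43 -0.11  0.24] e [ 0.43 -0.1   0.17] l [ 0.52 -0.25  0.21]
[-28.  -3. 117. -14.  40. -62.] 0.0 b [ 0.43 -0.15  0.22] e [ 0.43 -0.15  0.15] l [ 0.55 -0.28  0.22]
```

{"op": "drive_tool", "data": {"steps": [0.03, -0.044, 0.2, -0.048, 0.013, 0, 0.066, -0.088, 0.4, -0.096, 0.026, 0, 0.1, -0.13, 0.6, -0.145, 0.038, 0, 0.13, -0.175, 0.8, -0.193, 0.051, 0, 0.164, -0.219, 1, -0.242, 0.064, 0, 0.164, -0.219, 1, -0.242, 0.064, 0]}}

```text
time: 5.25
position: [0.4317, 0.0019, 0.4649]
tool_rot: [[0.967, 0.067, 0.245], [-0.254, 0.249, 0.934], [0.001, -0.966, 0.258]]
wrist_force: [0.3, 0.8, -3.9]
width: 0.0145
```

```bash
python3 - <<'E'
from plan import *
az=-47.5;R2=toolR(-Z,-U(az),TH);G2=SCR+Z*(.044+.0047+.06)+.0297*U(az);P2=G2-.155*R2[:,1]
s=st(P2,R2)
E
```

```text
t 5.25 pos [0.4317 0.0019 0.4649] g [0.4421 0.0405 0.3151] w 14.54 F [ 0.34  0.79 -3.88] M [-0.18  0.08 -0.01]
shift frac [-0.175 -0.838 -0.69 ]
deg [-42.83 -10.5   54.48] frac [-0.238  -0.0584  0.3027]
```

{"op": "drive_tool", "data": {"steps": [-0.022, -0.105, -0.086, -0.03, -0.0073, 0.038, -0.044, -0.21, -0.17, -0.06, -0.0146, 0.076, -0.066, -0.314, -0.26, -0.09, -0.022, 0.114, -0.088, -0.42, -0.345, -0.119, -0.029, 0.151, -0.11, -0.524, -0.43, -0.149, -0.0365, 0.19, -0.131, -0.63, -0.52, -0.179, -0.044, 0.227, -0.153, -0.733, -0.604, -0.208, -0.051, 0.265, -0.175, -0.838, -0.69, -0.238, -0.0584, 0.3027, -0.175, -0.838, -0.69, -0.238, -0.0584, 0.3027, -0.175, -0.838, -0.69, -0.238, -0.0584, 0.3027]}}

```text
time: 6.5
position: [0.4046, -0.1234, 0.3594]
tool_rot: [[0.739, 0.307, -0.6], [0.674, -0.335, 0.658], [0.001, -0.891, -0.454]]
wrist_force: [-0.4, -0.2, -3.2]
width: 0.0149
```

```bash
python3 - <<'E'
from plan import *
az=-47.5;R2=toolR(-Z,-U(az),TH);G2=SCR+Z*(.044+.0047+.06)+.0297*U(az);P2=G2-.155*R2[:,1]
s=st(P2,R2); print(s['q'].round(1))
for n in ['wrist','side','top']: shot(n,n[0]+'5.png')
a=load('s5.png')['color'][150:300,230:430]; b=load('t5.png')['color'][100:250,330:530]
cv2.imwrite('pics/st5.png',np.vstack([cv2.resize(a,None,fx=2,fy=2),cv2.resize(b,None,fx=2,fy=2)]))
E
```

```text
t 6.5 pos [ 0.4046 -0.1234  0.3594] g [ 0.4521 -0.1754  0.2214] w 14.88 F [-0.44 -0.16 -3.25] M [0.41 0.41 0.08]
shift frac [ 0.005 -0.003  0.013]
deg [-0.3  -0.22  0.15] frac [-0.0017 -0.0012  0.0008]
[-28.4  -2.5 117.6 -13.4  40.  -62.3]
```

View pics/w5.png

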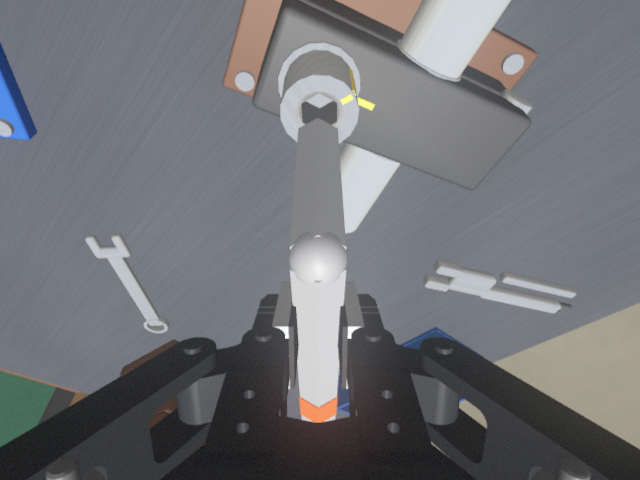

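View pics/st5.png

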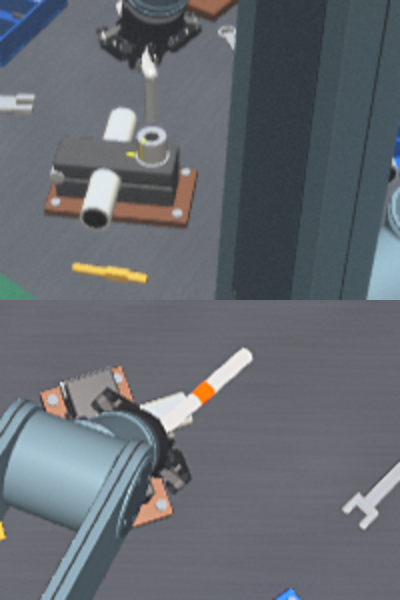

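```bash
cat > look.py <<'E'
import sys
from plan import *
fn=sys.argv[1]; c=load(fn); P=cloud(c)
s=robot.sense();R=s['tool_rot'];pos=s['position'];b,e,l,kx,kz=keyT(R,pos);ky=np.cross(kz,kx)
print('model bend',b.round(4),'end',e.round(4),'kx',kx.round(3))
# key frame coords of cloud
L=np.stack([(P-b)@kx,(P-b)@ky,(P-b)@kz],-1)
m=(L[...,0]>.0)&(L[...,0]<.09)&(abs(L[...,1])<.02)&(abs(L[...,2])<.025)
for a in np.arange(.01,.08,.01):
    k=L[m&(L[...,0]>=a)&(L[...,0]<a+.01)]
    if len(k)>5: print('x',round(a+.005,3),len(k),'y',((k[:,1].min()+k[:,1].max())/2).round(4),(k[:,1].max()-k[:,1].min()).round(4),'z med',np.median(k[:,2]).round(4),'zmax',np.percentile(k[:,2],98).round(4))
print('xmax',np.nanmax(L[m][:,0]))
m=(np.hypot(P[...,0]-SCR[0],P[...,1]-SCR[1])<.03)&(P[...,2]>.11)&(P[...,2]<.121)&~m
p=P[m]; print('screw ring',m.sum(),p[:,2].mean()); print(cv2.minEnclosingCircle(p[:,:2].astype(np.float32)))
print('long arm');
m=(L[...,2]<-.04)&(L[...,2]>-.1)&(abs(L[...,1])<.02)&(abs(L[...,0])<.02);k=L[m]
print(m.sum(), 'y',np.median(k[:,1]) if m.sum() else 0)
print('proj end',proj(c,e),'bend',proj(c,b),'scr',proj(c,SCR))
cv2.imwrite('pics/'+fn[:-4]+'c.png',cv2.resize(c['color'][30:180,220:420],None,fx=4,fy=4,interpolation=cv2.INTER_CUBIC))
E
python3 look.py w5.png
```

```text
model bend [ 0.4336 -0.1541  0.2188] end [ 0.4336 -0.154   0.1468] kx [-0.     0.002 -1.   ]
x 0.015 1237 y -0.0005 0.031 z med 0.0107 zmax 0.0135
x 0.025 900 y 0.001 0.017 z med 0.0112 zmax 0.0136
x 0.035 784 y 0.001 0.017 z med 0.0111 zmax 0.0136
x 0.045 675 y 0.001 0.017 z med 0.0113 zmax 0.0138
x 0.055 579 y 0.001 0.017 z med 0.0114 zmax 0.0138
x 0.065 505 y 0.001 0.017 z med 0.0114 zmax 0.0138
x 0.075 137 y 0.0009 0.0166 z med 0.0115 zmax 0.0139
xmax 0.07446983664134406
screw ring 3030 0.1142661497215364
((0.43377524614334106, -0.15448039770126343), 0.020448273047804832)
long arm
2479 y 0.0008730170000586238
proj end [319.65674189 147.79444629] bend [320.5401786  272.32478613] scr [318.49213002 114.34254203]
```

View pics/w5c.png

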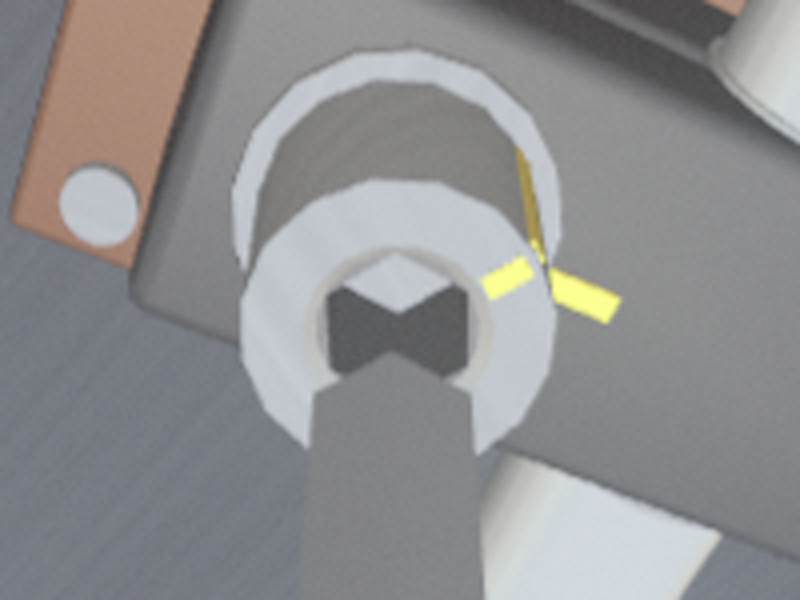

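```bash
cat >> plan.py <<'E'
DKZ=.0038;DKY=.0008
def keyT2(R,pos):
    b,e,l,kx,kz=keyT(R,pos);ky=np.cross(kz,kx);d=DKZ*kz+DKY*ky; return b+d,e+d,l+d,kx,kz
SC=np.array([.4338,-.1545,.115])
def target(R,zend,dx=0,dy=0):
    b,e,l,_,_=keyT2(R,np.zeros(3)); return np.array([SC[0]+dx,SC[1]+dy,zend])-e
E
python3 - <<'E'
from plan import *
R2=toolR(-Z,-U(-47.5),TH)
st(target(R2,.127),R2)
E
```

```text
t 6.65 pos [ 0.4056 -0.1236  0.3612] g [ 0.4537 -0.176   0.2235] w 14.54 F [ 0.83 -0.54 -3.9 ] M [0.41 0.4  0.01]
shift frac [ 0.022 -0.016 -0.133]
deg [-0.09 -0.02  0.03] frac [-0.0005 -0.0001  0.0002]
```

```bash
python3 - <<'E'
from plan import *
st();shot('wrist','w6.png');st()
E
python3 look.py w6.png
```

```text
t 6.65 pos [ 0.4056 -0.1236  0.3612] g [ 0.4537 -0.176   0.2235] w 14.54 F [ 0.83 -0.54 -3.9 ] M [0.41 0.4  0.01]
t 6.7 pos [ 0.4056 -0.1236  0.3614] g [ 0.4538 -0.176   0.2237] w 14.67 F [ 0.75 -0.07 -2.84] M [0.44 0.38 0.01]
model bend [ 0.4338 -0.1541  0.2191] end [ 0.4338 -0.1541  0.1471] kx [ 0.     0.001 -1.   ]
x 0.015 1121 y 0.0002 0.028 z med 0.0093 zmax 0.0121
x 0.025 891 y 0.0003 0.017 z med 0.0096 zmax 0.0123
x 0.035 745 y 0.0004 0.017 z med 0.0097 zmax 0.0122
x 0.045 655 y 0.0003 0.0169 z med 0.0097 zmax 0.0121
x 0.055 577 y 0.0003 0.017 z med 0.0097 zmax 0.0122
x 0.065 491 y 0.0003 0.0169 z med 0.0098 zmax 0.0123
x 0.075 56 y 0.0003 0.0167 z med 0.0097 zmax 0.0119
xmax 0.07219228534453995
screw ring 3206 0.11423152934192692
((0.43357425928115845, -0.1544831097126007), 0.02044876478612423)
long arm
2509 y 0.00012356984600408801
proj end [318.16748572 142.3759609 ] bend [318.47442219 265.15355985] scr [317.04870436 108.73849855]
```

```bash
sed -i 's/DKZ=.0038;DKY=.0008/DKZ=.0024;DKY=.0003/; s/SC=np.array(\[.4338/SC=np.array([.4336/' plan.py; python3 - <<'E'
from plan import *
R2=toolR(-Z,-U(-47.5),TH)
st(target(R2,.122),R2)
E
```

```text
t 6.7 pos [ 0.4056 -0.1236  0.3614] g [ 0.4538 -0.176   0.2237] w 14.67 F [ 0.75 -0.07 -2.84] M [0.44 0.38 0.01]
shift frac [ 0.011 -0.012 -0.167]
deg [-0.06  0.01  0.01] frac [-0.0003  0.      0.    ]
```

{"op": "drive_tool", "data": {"steps": [0.006, -0.006, -0.08, -0.0003, 0, 0, 0.011, -0.012, -0.167, -0.0003, 0, 0, 0.011, -0.012, -0.167, -0.0003, 0, 0, 0.011, -0.012, -0.167, -0.0003, 0, 0]}}

```text
time: 7.2
position: [0.4074, -0.1254, 0.3362]
tool_rot: [[0.737, 0.311, -0.6], [0.676, -0.339, 0.655], [-0.0, -0.888, -0.46]]
wrist_force: [-0.7, -0.2, -4.2]
width: 0.0148
```

```bash
python3 - <<'E'
from plan import *
R2=toolR(-Z,-U(-47.5),TH)
shot('wrist','w7.png');st(target(R2,.122),R2)
E
python3 look.py w7.png
```

```text
t 7.25 pos [ 0.4074 -0.1255  0.3365] g [ 0.4557 -0.1781  0.1989] w 14.98 F [ 1.03  0.85 -3.93] M [0.4  0.39 0.02]
shift frac [-0.001  0.001 -0.001]
deg [0.   0.02 0.01] frac [0.     0.0001 0.    ]
model bend [ 0.4356 -0.1562  0.1942] end [ 0.4356 -0.1562  0.1222] kx [ 0. -0. -1.]
x 0.015 1134 y 0.0004 0.0279 z med 0.0093 zmax 0.0121
x 0.025 881 y 0.0004 0.017 z med 0.0097 zmax 0.0121
x 0.035 759 y 0.0004 0.017 z med 0.0097 zmax 0.0122
x 0.045 664 y 0.0004 0.0169 z med 0.0098 zmax 0.0122
x 0.055 565 y 0.0004 0.017 z med 0.0098 zmax 0.0123
x 0.065 497 y 0.0004 0.017 z med 0.0098 zmax 0.0124
x 0.075 2406 y 0.0003 0.0391 z med 0.0096 zmax 0.0212
x 0.085 1691 y 0.0001 0.0393 z med 0.0145 zmax 0.0223
xmax 0.08987676527479291
screw ring 0 nan
((0.0, 0.0), 0.0)
long arm
2505 y 0.00010194761763423906
proj end [318.23336817 142.60844542] bend [318.49147549 265.52899214] scr [317.22204307 128.9392596 ]look.py:14: RuntimeWarning: Mean of empty slice.
  p=P[m]; print('screw ring',m.sum(),p[:,2].mean()); print(cv2.minEnclosingCircle(p[:,:2].astype(np.float32)))
  ret = ret.dtype.type(ret / rcount)
```

View pics/w7c.png

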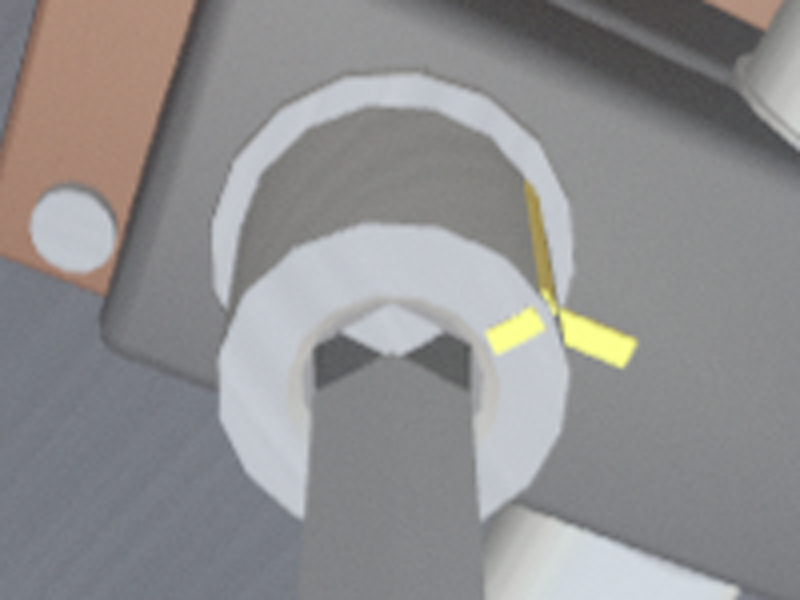

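{"op": "drive_tool", "data": {"steps": [0, 0, -0.03, 0, 0, 0, 0, 0, -0.05, 0, 0, 0, 0, 0, -0.065, 0, 0, 0, 0, 0, -0.065, 0, 0, 0]}}

```text
time: 7.75
position: [0.4074, -0.1254, 0.3265]
tool_rot: [[0.737, 0.311, -0.6], [0.676, -0.339, 0.655], [0.0, -0.888, -0.46]]
wrist_force: [0.1, 0.3, -3.0]
width: 0.0148
```

```bash
python3 - <<'E'
from plan import *
R2=toolR(-Z,-U(-47.5),TH)
st(target(R2,.112),R2)
E
```

```text
t 7.75 pos [ 0.4074 -0.1254  0.3265] g [ 0.4555 -0.178   0.1889] w 14.81 F [ 0.12  0.25 -3.04] M [0.43 0.41 0.03]
shift frac [-0.     0.    -0.001]
deg [-0.01 -0.    0.  ] frac [-0.0001 -0.      0.    ]
```

{"op": "drive_tool", "data": {"steps": [0, 0, -0.01, 0, 0, 0, 0, 0, -0.02, 0, 0, 0, 0, 0, -0.02, 0, 0, 0]}}

```text
time: 8.12
position: [0.4073, -0.1254, 0.3234]
tool_rot: [[0.737, 0.311, -0.6], [0.676, -0.339, 0.655], [-0.0, -0.888, -0.46]]
wrist_force: [-0.2, -0.8, -3.3]
width: 0.0147
```

{"op": "drive_tool", "data": {"steps": [0, 0, -0.01, 0, 0, 0, 0, 0, -0.02, 0, 0, 0, 0, 0, -0.02, 0, 0, 0]}}

```text
time: 8.5
position: [0.4073, -0.1254, 0.3202]
tool_rot: [[0.737, 0.31, -0.6], [0.676, -0.339, 0.655], [-0.0, -0.888, -0.46]]
wrist_force: [-0.6, 0.6, -4.3]
width: 0.0149
```

```bash
python3 - <<'E'
from plan import *
R2=toolR(-Z,-U(-47.5),TH)
st(target(R2,.106),R2)
E
```

```text
t 8.5 pos [ 0.4073 -0.1254  0.3202] g [ 0.4554 -0.1779  0.1825] w 14.9 F [-0.61  0.62 -4.34] M [ 0.5   0.39 -0.01]
shift frac [0.    0.    0.001]
deg [-0.03 -0.04  0.  ] frac [-0.0001 -0.0002  0.    ]
```

{"op": "drive_tool", "data": {"steps": [0, 0, -0.015, 0, 0, 0, 0, 0, -0.03, 0, 0, 0, 0, 0, -0.045, 0, 0, 0, 0, 0, -0.045, 0, 0, 0]}}

```text
time: 9.0
position: [0.4072, -0.1254, 0.3132]
tool_rot: [[0.737, 0.31, -0.6], [0.676, -0.339, 0.655], [-0.0, -0.888, -0.459]]
wrist_force: [1.0, -0.4, -3.8]
width: 0.0148
```

{"op": "drive_tool", "data": {"steps": [0, 0, -0.015, 0, 0, 0, 0, 0, -0.03, 0, 0, 0, 0, 0, -0.04, 0, 0, 0, 0, 0, -0.04, 0, 0, 0]}}

```text
time: 9.5
position: [0.4072, -0.1254, 0.3071]
tool_rot: [[0.737, 0.31, -0.6], [0.676, -0.339, 0.655], [-0.0, -0.888, -0.459]]
wrist_force: [0.6, 0.1, -3.8]
width: 0.0147
```

```bash
python3 - <<'E'
from plan import *
R2=toolR(-Z,-U(-47.5),TH)
s=st(target(R2,.088),R2); print(keyT2(s['tool_rot'],s['position'])[1])
E
```

```text
t 9.5 pos [ 0.4072 -0.1254  0.3071] g [ 0.4553 -0.1779  0.1694] w 14.67 F [ 0.63  0.09 -3.77] M [0.36 0.33 0.01]
shift frac [ 0.    -0.    -0.032]
deg [-0.04 -0.06  0.  ] frac [-0.0002 -0.0003  0.    ]
[ 0.43330402 -0.15433135  0.09273763]
```

{"op": "drive_tool", "data": {"steps": [0, 0, -0.014, 0, 0, 0, 0, 0, -0.027, 0, 0, 0, 0, 0, -0.027, 0, 0, 0]}}

```text
time: 9.88
position: [0.4072, -0.1254, 0.3029]
tool_rot: [[0.737, 0.31, -0.6], [0.676, -0.339, 0.655], [-0.0, -0.888, -0.459]]
wrist_force: [-0.0, -0.3, -3.6]
width: 0.0149
```

{"op": "drive_tool", "data": {"steps": [0, 0, -0.007, 0, 0, 0, 0, 0, -0.007, 0, 0, 0]}}

```text
time: 10.12
position: [0.4074, -0.1254, 0.302]
tool_rot: [[0.737, 0.31, -0.6], [0.676, -0.339, 0.655], [-0.0, -0.888, -0.459]]
wrist_force: [-0.0, 0.2, -2.6]
width: 0.015
```

```bash
python3 - <<'E'
from plan import *
R2=toolR(-Z,-U(-47.5),TH)
s=st(target(R2,.088),R2); print(keyT2(s['tool_rot'],s['position'])[1])
E
```

```text
t 10.12 pos [ 0.4074 -0.1254  0.302 ] g [ 0.4554 -0.1779  0.1643] w 15.0 F [-0.05  0.21 -2.57] M [0.34 0.37 0.01]
shift frac [-0.     0.     0.002]
deg [-0.04 -0.04  0.  ] frac [-0.0002 -0.0002  0.    ]
[ 0.43346731 -0.15440633  0.08765485]
```

{"op": "drive_tool", "data": {"steps": [0, 0, 0, 0, 0, 0, 0, 0, 0, 0, 0, 0, 0, 0, 0, 0, 0, 0, 0, 0, 0, 0, 0, 0], "jaw": 40}}

```text
time: 10.62
position: [0.4074, -0.1255, 0.3022]
tool_rot: [[0.737, 0.311, -0.6], [0.676, -0.339, 0.655], [-0.0, -0.888, -0.46]]
wrist_force: [-0.5, 0.4, 0.0]
width: 0.0402
```

{"op": "drive_tool", "data": {"steps": [-0.06, 0.065, 0.18, 0, 0, 0, -0.13, 0.14, 0.37, 0, 0, 0, -0.13, 0.14, 0.37, 0, 0, 0]}}

```text
time: 11.0
position: [0.3882, -0.1042, 0.3597]
tool_rot: [[0.737, 0.315, -0.598], [0.676, -0.341, 0.653], [0.002, -0.886, -0.464]]
wrist_force: [-0.1, 0.1, 0.2]
width: 0.04
```

```bash
python3 - <<'E'
from plan import *
s=st(); shot('wrist','w8.png');shot('side','s8.png');shot('top','t8.png')
b=load('t8.png')['color'][100:250,330:530]
a=load('s8.png')['color'][150:300,230:430]
cv2.imwrite('pics/st8.png',np.vstack([cv2.resize(a,None,fx=2,fy=2),cv2.resize(b,None,fx=2,fy=2)]))
E
```

```text
t 11.0 pos [ 0.3882 -0.1042  0.3597] g [ 0.437  -0.157   0.2224] w 39.98 F [-0.06  0.13  0.17] M [0.17 0.11 0.03]
```

View pics/w8.png

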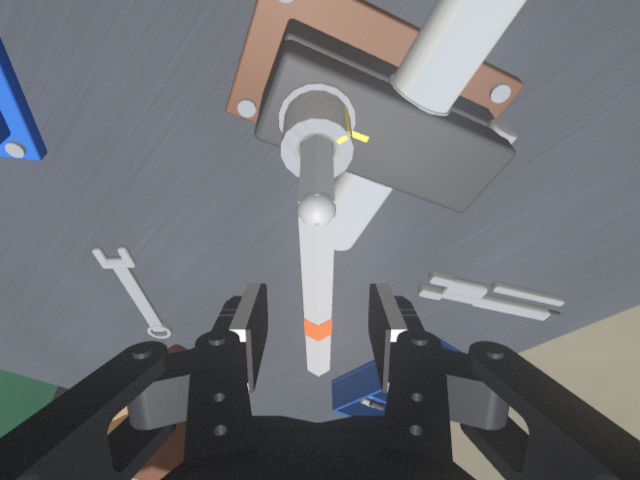

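View pics/st8.png

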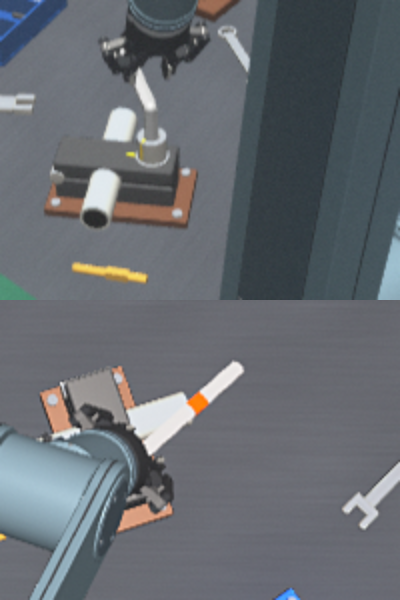

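```bash
cat > arm.py <<'E'
import sys
from plan import *
def measure(fn,azg):
    c=load(fn);P=cloud(c); h=U(azg);n=np.cross(Z,h);o=SC
    L=np.stack([(P-o)@h,(P-o)@n,P[...,2]],-1)
    m=(L[...,0]>.02)&(L[...,0]<.18)&(abs(L[...,1])<.03)&(L[...,2]>.145)&(L[...,2]<.19)
    k=P[m];l=L[m]
    for a in np.arange(.02,.17,.02):
        q=l[(l[:,0]>=a)&(l[:,0]<a+.02)]
        if len(q)>5: print(round(a+.01,3),len(q),'y',np.median(q[:,1]).round(4),np.percentile(q[:,1],[2,98]).round(4),'z',np.median(q[:,2]).round(4),np.percentile(q[:,2],98).round(4))
    v,x0=None,None
    A=np.polyfit(l[:,0],l[:,1],1);print('az',azg+np.degrees(np.arctan(A[0])),'off',A[1],'xmax',l[:,0].max())
measure(sys.argv[1],float(sys.argv[2]))
E
python3 arm.py w8.png -47.5; python3 arm.py t8.png -47.5;python3 arm.py s8.png -47.5
```

```text
0.03 831 y -0.0001 [-0.008   0.0083] z 0.1649 0.1677
0.05 669 y 0.0004 [-0.0079  0.0085] z 0.164 0.1666
0.07 544 y 0.0004 [-0.0078  0.0085] z 0.163 0.1657
0.09 483 y 0.001 [-0.0076  0.0092] z 0.1621 0.1648
0.11 382 y 0.0004 [-0.0078  0.0091] z 0.1613 0.1639
0.13 313 y 0.0011 [-0.0072  0.0089] z 0.16 0.1627
0.15 281 y 0.0012 [-0.007   0.0092] z 0.1592 0.1616
0.17 116 y 0.0012 [-0.0072  0.0095] z 0.1583 0.161
az -47.07533489503238 off -5.2235489070037754e-05 xmax 0.1701794435413932
0.03 57 y -0.0013 [-0.0085  0.0073] z 0.166 0.1697
0.05 66 y -0.0002 [-0.0081  0.0081] z 0.1639 0.1707
0.07 66 y -0.0 [-0.008   0.0081] z 0.1632 0.1674
0.09 65 y -0.0007 [-0.0081  0.0083] z 0.1624 0.1681
0.11 68 y -0.0003 [-0.0082  0.0089] z 0.1612 0.1675
0.13 66 y 0.0002 [-0.0077  0.0089] z 0.1603 0.1668
0.15 60 y -0.0001 [-0.0075  0.0086] z 0.1587 0.1652
0.17 36 y 0.0008 [-0.007   0.0088] z 0.1571 0.1619
az -46.97112641829147 off -0.0010214467353828786 xmax 0.17117128902202494
0.03 35 y 0.0023 [-0.0062  0.0098] z 0.1656 0.1689
0.05 31 y 0.0045 [-0.0059  0.01  ] z 0.1649 0.1693
0.07 16 y -0.0009 [-0.0067  0.0082] z 0.1639 0.1691
az -46.294952154319844 off 0.0014407250129729384 xmax 0.15147723863186463
```

```bash
python3 - <<'E'
from plan import *
R=toolR(-Z,-U(-47),0)
T=SC+.135*U(-47);T[2]=.385
s=st(T,R); print(R.round(3).tolist()); print(ik(T,R,s['q']))
E
```

```text
t 11.15 pos [ 0.3878 -0.1045  0.357 ] g [ 0.4359 -0.157   0.2193] w 39.89 F [ 0.8   0.37 -1.07] M [ 0.17  0.15 -0.01]
shift frac [ 0.919 -0.992  0.187]
deg [20.08 18.54  0.49] frac [0.1116 0.103  0.0027]
[[0.731, 0.0, -0.682], [0.682, -0.0, 0.731], [-0.0, -1.0, -0.0]]
(array([-3.66679496e+01,  1.90090564e+01,  8.49487724e+01,  1.60607190e-09,
        7.60421712e+01, -7.96679496e+01]), np.float64(1.381059740179221e-10))
```

{"op": "drive_tool", "data": {"steps": [0.2, -0.2, 0.187, 0.028, 0.026, 0, 0.5, -0.5, 0.187, 0.06, 0.052, 0, 0.919, -0.992, 0.187, 0.1116, 0.103, 0.0027, 0.919, -0.992, 0.187, 0.1116, 0.103, 0.0027, 0.919, -0.992, 0.187, 0.1116, 0.103, 0.0027], "jaw": 40}}

```text
time: 11.78
position: [0.527, -0.2563, 0.3816]
tool_rot: [[0.733, -0.003, -0.68], [0.68, 0.002, 0.733], [-0.001, -1.0, 0.004]]
wrist_force: [-1.0, 1.2, 0.0]
width: 0.04
```

```bash
python3 - <<'E'
from plan import *
R=toolR(-Z,-U(-47),0)
T=SC+.135*U(-47);T[2]=.308
s=st(T,R); shot('wrist','w9.png')
E
python3 arm.py w9.png -47
```

```text
t 11.78 pos [ 0.527  -0.2563  0.3816] g [ 0.5264 -0.2559  0.2266] w 40.0 F [-1.04  1.21  0.01] M [-0.02  0.01 -0.03]
shift frac [-0.009  0.02  -0.491]
deg [-0.12 -0.2   0.15] frac [-0.0007 -0.0011  0.0008]
0.03 2033 y -0.0003 [-0.0084  0.0079] z 0.1645 0.1675
0.05 1790 y -0.0003 [-0.0084  0.0079] z 0.1635 0.1665
0.07 1633 y -0.0003 [-0.0084  0.008 ] z 0.1625 0.1656
0.09 1480 y -0.0003 [-0.0086  0.0079] z 0.1616 0.1645
0.11 1329 y -0.0003 [-0.0085  0.0078] z 0.1608 0.1637
0.13 1188 y -0.0003 [-0.0085  0.0079] z 0.1596 0.1625
0.15 1082 y -0.0003 [-0.0084  0.0077] z 0.1586 0.1614
0.17 501 y -0.0003 [-0.0085  0.0079] z 0.1578 0.1607
az -47.05706786825342 off -0.00020468544532717875 xmax 0.17163670961159785
```

View pics/w9.png

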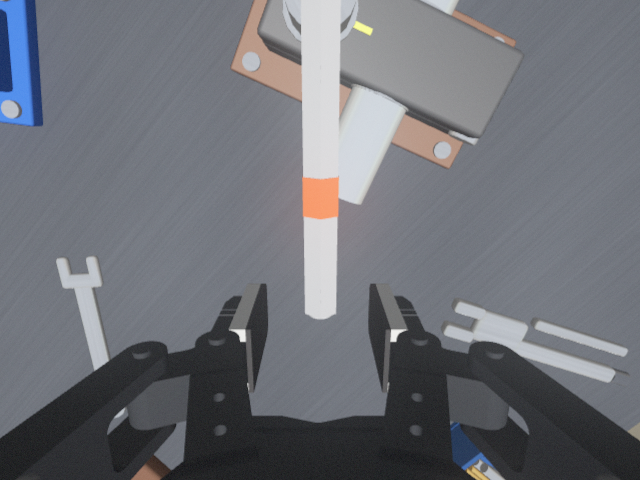

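{"op": "drive_tool", "data": {"steps": [-0.005, 0.01, -0.16, -0.0007, -0.001, 0.0008, -0.009, 0.02, -0.33, -0.0007, -0.001, 0.0008, -0.009, 0.02, -0.491, -0.0007, -0.001, 0.0008, -0.009, 0.02, -0.491, -0.0007, -0.001, 0.0008], "jaw": 40}}

```text
time: 12.32
position: [0.5232, -0.25, 0.3065]
tool_rot: [[0.73, -0.005, -0.683], [0.683, 0.003, 0.73], [-0.001, -1.0, 0.005]]
wrist_force: [-0.1, 0.4, -0.5]
width: 0.0399
```

{"op": "drive_tool", "data": {"steps": [0, 0, 0, 0, 0, 0, 0, 0, 0, 0, 0, 0], "jaw": 28}}

```text
time: 12.58
position: [0.5233, -0.2497, 0.3076]
tool_rot: [[0.73, -0.003, -0.683], [0.683, 0.002, 0.73], [-0.001, -1.0, 0.004]]
wrist_force: [1.4, 0.7, -0.2]
width: 0.0277
```

```bash
cat > arc.py <<'E'
import sys
from plan import *
# target for tool at azimuth az, radius r, lateral offset off along +n (tool centre relative to key axis line)
def tgt(az,off,r=.135,z=.308):
    h=U(az);n=np.cross(Z,h);T=SC+r*h+off*n;T[2]=z;return T,toolR(-Z,-h,0)
if __name__=='__main__':
    s=st();h0=s['tool_rot'][:,2]*-1
    print('tool az',np.degrees(np.arctan2(h0[1],h0[0])).round(2))
    g=s['position']-SC; az=np.degrees(np.arctan2(g[1],g[0]));print('pos az',az.round(2),'r',np.hypot(g[0],g[1]).round(4))
    off=float(sys.argv[1])
    for a in map(float,sys.argv[2:]):
        T,R=tgt(a,off); w=Ro.from_matrix(R@s['tool_rot'].T).as_rotvec()/np.pi
        print(a,((T-s['position'])/.15).round(4),w.round(4))
E
python3 arc.py -.003 -47 -50
```

```text
t 12.57 pos [ 0.5233 -0.2497  0.3076] g [ 0.5228 -0.2494  0.1526] w 27.74 F [ 1.45  0.66 -0.21] M [-0.04  0.02 -0.01]
tool az -46.9
pos az -46.72 r 0.1308
-47.0 [ 0.0013 -0.037   0.0029] [-0.0007 -0.001  -0.0006]
-50.0 [-0.0346 -0.0675  0.0029] [-0.0008 -0.001  -0.0172]
```

```bash
python3 arc.py -.0055 -47 -48 -50 -55
```

```text
t 12.57 pos [ 0.5233 -0.2497  0.3076] g [ 0.5228 -0.2494  0.1526] w 27.74 F [ 1.45  0.66 -0.21] M [-0.04  0.02 -0.01]
tool az -46.9
pos az -46.72 r 0.1308
-47.0 [-0.0109 -0.0484  0.0029] [-0.0007 -0.001  -0.0006]
-48.0 [-0.0229 -0.0585  0.0029] [-0.0007 -0.001  -0.0061]
-50.0 [-0.0474 -0.0782  0.0029] [-0.0008 -0.001  -0.0172]
-55.0 [-0.1117 -0.1234  0.0029] [-0.0008 -0.001  -0.045 ]
```

{"op": "drive_tool", "data": {"steps": [-0.011, -0.048, 0.003, -0.0007, -0.001, -0.0006, -0.023, -0.0585, 0.003, -0.0007, -0.001, -0.006, -0.023, -0.0585, 0.003, -0.0007, -0.001, -0.006]}}

```text
time: 12.95
position: [0.5199, -0.2589, 0.3085]
tool_rot: [[0.744, 0.001, -0.669], [0.669, -0.0, 0.744], [0.001, -1.0, -0.001]]
wrist_force: [1.0, 0.6, 0.9]
width: 0.0276
```

```bash
python3 arc.py -.0055 -48 -50 -52 -55
```

```text
t 12.95 pos [ 0.5199 -0.2589  0.3085] g [ 0.5201 -0.259   0.1535] w 27.63 F [1.03 0.64 0.95] M [ 0.1  -0.22 -0.03]
tool az -48.04
pos az -50.41 r 0.1355
-48.0 [-0.0007  0.0027 -0.0032] [0.0001 0.0004 0.0002]
-50.0 [-0.0252 -0.017  -0.0032] [ 0.0001  0.0004 -0.0109]
-52.0 [-0.0505 -0.0358 -0.0032] [ 0.0001  0.0004 -0.022 ]
-55.0 [-0.0895 -0.0623 -0.0032] [ 0.0002  0.0004 -0.0387]
```

{"op": "drive_tool", "data": {"steps": [-0.025, -0.017, -0.003, 0, 0, -0.011, -0.05, -0.036, -0.003, 0, 0, -0.022, -0.05, -0.036, -0.003, 0, 0, -0.022]}}

```text
time: 13.32
position: [0.5124, -0.2644, 0.3083]
tool_rot: [[0.789, 0.002, -0.615], [0.615, -0.001, 0.789], [0.001, -1.0, -0.002]]
wrist_force: [3.3, 1.4, 2.6]
width: 0.0281
```

```bash
python3 arc.py -.0055 -52 -54 -56 -58 -60;  python3 - <<'E'
from plan import *
shot('wrist','w10.png')
E
python3 arm.py w10.png -50
```

```text
t 13.32 pos [ 0.5124 -0.2644  0.3083] g [ 0.5127 -0.2645  0.1533] w 28.05 F [3.32 1.4  2.56] M [ 0.34 -0.45 -0.02]
tool az -52.06
pos az -54.38 r 0.1353
-52.0 [ 0.      0.0012 -0.0018] [0.0002 0.0006 0.0003]
-54.0 [-0.0258 -0.0167 -0.0018] [ 0.0002  0.0006 -0.0108]
-56.0 [-0.0523 -0.0337 -0.0018] [ 0.0002  0.0006 -0.0219]
-58.0 [-0.0793 -0.0497 -0.0018] [ 0.0002  0.0006 -0.033 ]
-60.0 [-0.1069 -0.0648 -0.0018] [ 0.0002  0.0006 -0.0441]
0.03 1660 y -0.0019 [-0.0096  0.0068] z 0.164 0.1669
0.05 5051 y -0.0021 [-0.01    0.0063] z 0.1635 0.1664
0.07 4195 y -0.0028 [-0.0107  0.0056] z 0.1625 0.1654
0.09 3622 y -0.0036 [-0.0116  0.005 ] z 0.1616 0.1644
0.11 3054 y -0.0043 [-0.0124  0.0044] z 0.1607 0.1638
0.13 9966 y 0.0037 [-0.0291  0.0277] z 0.1703 0.1897
0.15 2775 y -0.005 [-0.0257  0.0237] z 0.1591 0.1895
0.17 885 y -0.0063 [-0.0142  0.0022] z 0.1577 0.1605
az -50.060877112528864 off -0.002045713085028986 xmax 0.17178513050660837
```

View pics/w10.png

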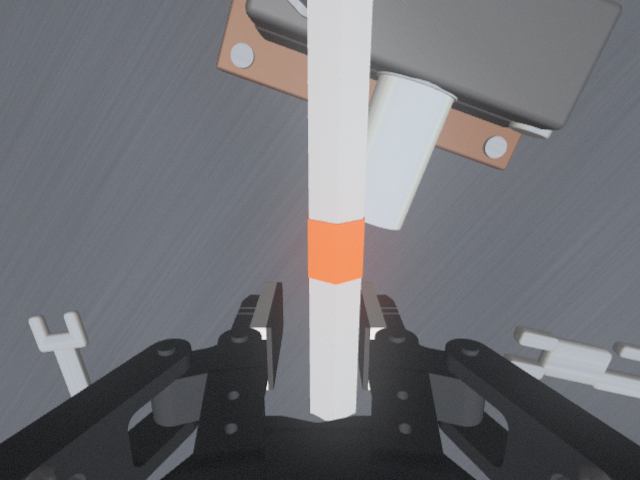

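```bash
python3 arc.py -.0055 -54 -56 -58 -60 -62 -64 -66 -68 | tail -8
```

```text
-54.0 [-0.0262 -0.0173 -0.0015] [ 0.0002  0.0005 -0.011 ]
-56.0 [-0.0527 -0.0342 -0.0015] [ 0.0002  0.0005 -0.0221]
-58.0 [-0.0797 -0.0503 -0.0015] [ 0.0002  0.0005 -0.0332]
-60.0 [-0.1073 -0.0653 -0.0015] [ 0.0002  0.0005 -0.0443]
-62.0 [-0.1354 -0.0795 -0.0015] [ 0.0002  0.0005 -0.0554]
-64.0 [-0.164  -0.0926 -0.0015] [ 0.0002  0.0005 -0.0666]
-66.0 [-0.193  -0.1047 -0.0015] [ 0.0002  0.0005 -0.0777]
-68.0 [-0.2224 -0.1158 -0.0015] [ 0.0002  0.0005 -0.0888]
```

{"op": "drive_tool", "data": {"steps": [-0.026, -0.017, -0.0015, 0.0002, 0.0005, -0.011, -0.053, -0.034, -0.0015, 0.0002, 0.0005, -0.022, -0.08, -0.05, -0.0015, 0.0002, 0.0005, -0.033, -0.107, -0.065, -0.0015, 0.0002, 0.0005, -0.044, -0.135, -0.0795, -0.0015, 0.0002, 0.0005, -0.055, -0.164, -0.093, -0.0015, 0.0002, 0.0005, -0.067, -0.193, -0.105, -0.0015, 0.0002, 0.0005, -0.078, -0.222, -0.116, -0.0015, 0.0002, 0.0005, -0.089]}}

```text
time: 14.38
position: [0.4789, -0.2819, 0.3081]
tool_rot: [[0.928, 0.0, -0.372], [0.372, -0.0, 0.928], [0.0, -1.0, -0.0]]
wrist_force: [5.3, 1.5, 3.3]
width: 0.0278
```

```bash
python3 arc.py -.0055 -70 -72 -74 -76 -78 -80 -82 -84 -86
```

```text
t 14.38 pos [ 0.4789 -0.2819  0.3081] g [ 0.4789 -0.282   0.1531] w 27.83 F [5.3  1.45 3.25] M [ 0.22 -0.78 -0.  ]
tool az -68.17
pos az -70.45 r 0.1352
-70.0 [-0.0284 -0.0086 -0.0004] [ 0.0001  0.0001 -0.0102]
-72.0 [-0.0585 -0.0177 -0.0004] [ 0.0001  0.0001 -0.0213]
-74.0 [-0.0889 -0.0256 -0.0004] [ 0.0001  0.0001 -0.0324]
-76.0 [-0.1196 -0.0325 -0.0004] [ 0.0001  0.0001 -0.0435]
-78.0 [-0.1505 -0.0383 -0.0004] [ 0.0001  0.     -0.0546]
-80.0 [-0.1816 -0.0431 -0.0004] [ 0.0001  0.     -0.0657]
-82.0 [-0.2128 -0.0467 -0.0004] [ 0.0001  0.     -0.0768]
-84.0 [-0.2441 -0.0493 -0.0004] [ 0.0001  0.     -0.0879]
-86.0 [-0.2755 -0.0507 -0.0004] [ 0.0001  0.     -0.099 ]
```

{"op": "drive_tool", "data": {"steps": [-0.028, -0.009, 0, 0, 0, -0.01, -0.058, -0.018, 0, 0, 0, -0.021, -0.089, -0.026, 0, 0, 0, -0.032, -0.12, -0.0325, 0, 0, 0, -0.0435, -0.15, -0.038, 0, 0, 0, -0.055, -0.182, -0.043, 0, 0, 0, -0.066, -0.213, -0.047, 0, 0, 0, -0.077, -0.244, -0.049, 0, 0, 0, -0.088]}}

```text
time: 15.38
position: [0.4419, -0.2893, 0.3081]
tool_rot: [[0.995, 0.0, -0.102], [0.102, -0.0, 0.995], [0.0, -1.0, -0.0]]
wrist_force: [5.5, 0.2, 2.2]
width: 0.0277
```

```bash
python3 arc.py -.0055 -85 -86 -87 -88 -89 -90 -91 -92 -93 -94; python3 - <<'E'
from plan import *
shot('wrist','w11.png'); shot('top','t11.png')
b=load('t11.png')['color'][100:250,330:530]
cv2.imwrite('pics/t11c.png',cv2.resize(b,None,fx=3,fy=3))
E
python3 arm.py w11.png -84
```

```text
t 15.38 pos [ 0.4419 -0.2893  0.3081] g [ 0.4419 -0.2894  0.1531] w 27.69 F [5.52 0.19 2.19] M [ 0.11 -0.83 -0.02]
tool az -84.15
pos az -86.47 r 0.1351
-85.0 [-0.0136 -0.0008 -0.0004] [ 0.0001  0.     -0.0047]
-86.0 [-0.0293 -0.0014 -0.0004] [ 0.0001  0.     -0.0103]
-87.0 [-0.045  -0.0018 -0.0004] [ 0.0001  0.     -0.0158]
-88.0 [-0.0607 -0.0018 -0.0004] [ 0.0001  0.     -0.0214]
-89.0 [-0.0764 -0.0016 -0.0004] [ 0.0001  0.     -0.0269]
-90.0 [-0.0922 -0.0011 -0.0004] [ 0.0001  0.     -0.0325]
-91.0 [-0.1079 -0.0003 -0.0004] [ 0.0001  0.     -0.0381]
-92.0 [-0.1235  0.0008 -0.0004] [ 0.0001  0.     -0.0436]
-93.0 [-0.1392  0.0021 -0.0004] [ 0.0001  0.     -0.0492]
-94.0 [-0.1549  0.0037 -0.0004] [ 0.0001  0.     -0.0547]
0.03 1628 y -0.0006 [-0.0085  0.0077] z 0.1641 0.167
0.05 5081 y -0.0008 [-0.0086  0.0076] z 0.1634 0.1664
0.07 4201 y -0.001 [-0.0088  0.0074] z 0.1624 0.1654
0.09 3624 y -0.0011 [-0.0092  0.0074] z 0.1615 0.1643
0.11 3081 y -0.0013 [-0.0094  0.0073] z 0.1607 0.1636
0.13 10445 y 0.0061 [-0.029   0.0283] z 0.1709 0.1897
0.15 2845 y -0.0012 [-0.022  0.028] z 0.1589 0.1892
0.17 899 y -0.002 [-0.0096  0.0067] z 0.1575 0.1603
az -83.27438535078016 off -0.0014071790337963983 xmax 0.171621724573334
```

View pics/w11.png

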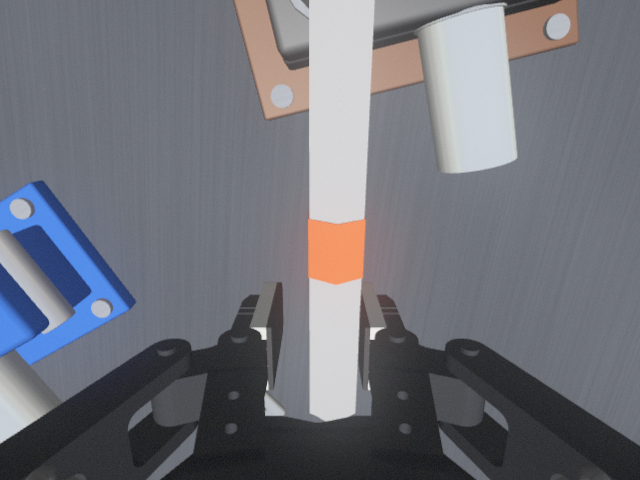

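{"op": "drive_tool", "data": {"steps": [-0.0136, -0.001, 0, 0, 0, -0.005, -0.029, -0.0014, 0, 0, 0, -0.01, -0.045, -0.0018, 0, 0, 0, -0.016, -0.0607, -0.0018, 0, 0, 0, -0.0214, -0.0764, -0.0016, 0, 0, 0, -0.027, -0.092, -0.001, 0, 0, 0, -0.0325, -0.108, 0, 0, 0, 0, -0.038, -0.1235, 0.001, 0, 0, 0, -0.0436, -0.139, 0.002, 0, 0, 0, -0.049, -0.155, 0.0037, 0, 0, 0, -0.0547]}}

```text
time: 16.73
position: [0.4183, -0.2887, 0.308]
tool_rot: [[0.998, -0.001, 0.07], [-0.07, 0.0, 0.998], [-0.001, -1.0, 0.0]]
wrist_force: [4.8, 1.4, 2.5]
width: 0.0284
```

```bash
python3 arc.py -.0055 -95 -96 -97 -98 -99 -100 -101 -102
```

```text
t 16.73 pos [ 0.4183 -0.2887  0.308 ] g [ 0.4182 -0.2887  0.153 ] w 28.38 F [4.76 1.41 2.5 ] M [ 0.25 -0.78  0.01]
tool az -94.01
pos az -96.51 r 0.135
-95.0 [-0.0129  0.0011  0.0002] [-0.     -0.0002 -0.0055]
-96.0 [-0.0284  0.0033  0.0002] [-0.     -0.0002 -0.0111]
-97.0 [-0.044   0.0057  0.0002] [-0.     -0.0002 -0.0166]
-98.0 [-0.0595  0.0084  0.0002] [-0.     -0.0002 -0.0222]
-99.0 [-0.0749  0.0113  0.0002] [-0.     -0.0002 -0.0277]
-100.0 [-0.0903  0.0146  0.0002] [-0.     -0.0002 -0.0333]
-101.0 [-0.1056  0.018   0.0002] [-0.     -0.0002 -0.0388]
-102.0 [-0.1209  0.0218  0.0002] [-0.     -0.0002 -0.0444]
```

{"op": "drive_tool", "data": {"steps": [-0.0129, 0.001, 0, 0, 0, -0.0055, -0.0284, 0.0033, 0, 0, 0, -0.011, -0.044, 0.0057, 0, 0, 0, -0.0166, -0.0595, 0.0084, 0, 0, 0, -0.0222]}}

```text
time: 17.23
position: [0.4092, -0.2873, 0.3079]
tool_rot: [[0.99, -0.001, 0.14], [-0.14, 0.0, 0.99], [-0.001, -1.0, 0.0]]
wrist_force: [4.5, 2.1, 1.4]
width: 0.0283
```

```bash
python3 arc.py -.0055 -98.5 -99 -99.5 -100 -101 -102; python3 - <<'E'
from plan import *
shot('wrist','w12.png')
E
python3 arm.py w12.png -98
```

```text
t 17.23 pos [ 0.4092 -0.2873  0.3079] g [ 0.4091 -0.2872  0.1529] w 28.28 F [4.46 2.12 1.44] M [ 0.33 -0.78 -0.02]
tool az -98.07
pos az -100.41 r 0.135
-98.5 [-0.0066  0.0005  0.0007] [-0.0001 -0.0002 -0.0024]
-99.0 [-0.0143  0.002   0.0007] [-0.0001 -0.0002 -0.0052]
-99.5 [-0.022   0.0036  0.0007] [-0.0001 -0.0002 -0.0079]
-100.0 [-0.0297  0.0052  0.0007] [-0.0001 -0.0002 -0.0107]
-101.0 [-0.0451  0.0087  0.0007] [-0.0001 -0.0002 -0.0163]
-102.0 [-0.0603  0.0125  0.0007] [-0.0001 -0.0002 -0.0218]
0.03 1605 y -0.0007 [-0.0085  0.0077] z 0.1639 0.167
0.05 5034 y -0.0008 [-0.0086  0.0075] z 0.1635 0.1664
0.07 4213 y -0.001 [-0.0088  0.0073] z 0.1625 0.1654
0.09 3619 y -0.0012 [-0.0092  0.0073] z 0.1615 0.1643
0.11 3079 y -0.0015 [-0.0096  0.0072] z 0.1606 0.1636
0.13 10554 y 0.0064 [-0.0289  0.0285] z 0.171 0.1897
0.15 2867 y -0.0013 [-0.0221  0.0279] z 0.1589 0.1894
0.17 910 y -0.0021 [-0.01    0.0065] z 0.1575 0.1601
az -97.13803387177472 off -0.0016035919520618704 xmax 0.1715618674307117
```

Still running torque (~5 N). Half-degree steps now.

{"op": "drive_tool", "data": {"steps": [-0.0066, 0.0005, 0, 0, 0, -0.0024, -0.0143, 0.002, 0, 0, 0, -0.005, -0.022, 0.0036, 0, 0, 0, -0.008, -0.0297, 0.0052, 0, 0, 0, -0.0107]}}

```text
time: 17.77
position: [0.4045, -0.2864, 0.3078]
tool_rot: [[0.985, -0.001, 0.175], [-0.175, 0.001, 0.985], [-0.001, -1.0, 0.0]]
wrist_force: [4.8, 1.5, 1.5]
width: 0.0284
```

```bash
python3 arc.py -.0055 -100.5 -101 -101.5 -102 -102.5 -103
```

```text
t 17.77 pos [ 0.4045 -0.2864  0.3078] g [ 0.4043 -0.2863  0.1528] w 28.37 F [4.83 1.47 1.55] M [ 0.28 -0.81  0.06]
tool az -100.06
pos az -102.46 r 0.1351
-100.5 [-0.0058  0.001   0.001 ] [-0.0002 -0.0003 -0.0025]
-101.0 [-0.0135  0.0028  0.001 ] [-0.0002 -0.0003 -0.0052]
-101.5 [-0.0211  0.0047  0.001 ] [-0.0002 -0.0003 -0.008 ]
-102.0 [-0.0288  0.0066  0.001 ] [-0.0002 -0.0003 -0.0108]
-102.5 [-0.0364  0.0086  0.001 ] [-0.0002 -0.0003 -0.0136]
-103.0 [-0.044   0.0106  0.001 ] [-0.0002 -0.0003 -0.0163]
```

{"op": "drive_tool", "data": {"steps": [-0.006, 0.001, 0, 0, 0, -0.0025, -0.0095, 0.002, 0, 0, 0, -0.004]}}

```text
time: 18.02
position: [0.403, -0.286, 0.3078]
tool_rot: [[0.982, -0.001, 0.187], [-0.187, 0.001, 0.982], [-0.001, -1.0, 0.001]]
wrist_force: [4.5, 2.0, 1.9]
width: 0.0278
```

{"op": "drive_tool", "data": {"steps": [-0.0035, 0.0008, 0, 0, 0, -0.0013, -0.007, 0.0017, 0, 0, 0, -0.0026]}}

```text
time: 18.27
position: [0.4019, -0.2858, 0.3078]
tool_rot: [[0.981, -0.001, 0.196], [-0.196, 0.001, 0.981], [-0.001, -1.0, 0.001]]
wrist_force: [5.0, 2.4, 1.3]
width: 0.0282
```

```bash
python3 arc.py -.0055 -101.5 -102 -102.5 -103
```

```text
t 18.27 pos [ 0.4019 -0.2858  0.3078] g [ 0.4017 -0.2856  0.1528] w 28.19 F [4.97 2.41 1.3 ] M [ 0.34 -0.72  0.08]
tool az -101.28
pos az -103.57 r 0.135
-101.5 [-0.0041  0.0005  0.0012] [-0.0003 -0.0003 -0.0012]
-102.0 [-0.0118  0.0024  0.0012] [-0.0003 -0.0003 -0.004 ]
-102.5 [-0.0194  0.0044  0.0012] [-0.0003 -0.0003 -0.0068]
-103.0 [-0.027   0.0064  0.0012] [-0.0003 -0.0003 -0.0096]
```

{"op": "drive_tool", "data": {"steps": [-0.004, 0.0008, 0, 0, 0, -0.0013, -0.008, 0.0015, 0, 0, 0, -0.0026]}}

```text
time: 18.52
position: [0.4007, -0.2855, 0.3078]
tool_rot: [[0.979, -0.001, 0.204], [-0.204, 0.001, 0.979], [-0.001, -1.0, 0.001]]
wrist_force: [4.5, 1.7, 1.3]
width: 0.0286
```

{"op": "drive_tool", "data": {"steps": [-0.004, 0.001, 0, 0, 0, -0.0013, -0.007, 0.0017, 0, 0, 0, -0.0026]}}

```text
time: 18.77
position: [0.3996, -0.2853, 0.3078]
tool_rot: [[0.977, -0.001, 0.212], [-0.212, 0.001, 0.977], [-0.001, -1.0, 0.001]]
wrist_force: [4.4, 1.9, 1.1]
width: 0.0282
```

{"op": "drive_tool", "data": {"steps": [-0.0035, 0.0009, 0, 0, 0, -0.0013, -0.007, 0.0018, 0, 0, 0, -0.0026]}}

```text
time: 19.02
position: [0.3985, -0.285, 0.3078]
tool_rot: [[0.975, -0.001, 0.22], [-0.22, 0.001, 0.975], [-0.001, -1.0, 0.001]]
wrist_force: [4.1, 1.0, 1.8]
width: 0.028
```

```bash
python3 arc.py -.0055 -102.5 -103 -103.5 -104
```

```text
t 19.02 pos [ 0.3985 -0.285   0.3078] g [ 0.3984 -0.2848  0.1528] w 27.98 F [4.07 1.   1.84] M [ 0.24 -0.75 -0.01]
tool az -102.73
pos az -105.05 r 0.1351
-102.5 [ 0.0033 -0.0008  0.0013] [-0.0003 -0.0003  0.0013]
-103.0 [-0.0043  0.0012  0.0013] [-0.0003 -0.0003 -0.0015]
-103.5 [-0.0118  0.0034  0.0013] [-0.0003 -0.0003 -0.0043]
-104.0 [-0.0194  0.0055  0.0013] [-0.0003 -0.0003 -0.0071]
```

{"op": "drive_tool", "data": {"steps": [-0.004, 0.001, 0.001, 0, 0, -0.0013, -0.0075, 0.0018, 0.001, 0, 0, -0.0026]}}

```text
time: 19.27
position: [0.3974, -0.2846, 0.3079]
tool_rot: [[0.974, -0.001, 0.228], [-0.228, 0.001, 0.974], [-0.001, -1.0, 0.001]]
wrist_force: [4.1, 1.0, 2.0]
width: 0.028
```

{"op": "drive_tool", "data": {"steps": [-0.004, 0.001, 0, 0, 0, -0.0013, -0.0075, 0.002, 0, 0, 0, -0.0026]}}

```text
time: 19.52
position: [0.3962, -0.2844, 0.3079]
tool_rot: [[0.972, -0.001, 0.237], [-0.237, 0.001, 0.972], [-0.001, -1.0, 0.001]]
wrist_force: [4.7, 2.0, 1.7]
width: 0.0282
```

{"op": "drive_tool", "data": {"steps": [-0.004, 0.001, 0, 0, 0, -0.0013, -0.0075, 0.002, 0, 0, 0, -0.0026]}}

```text
time: 19.77
position: [0.395, -0.284, 0.3078]
tool_rot: [[0.97, -0.001, 0.245], [-0.245, 0.001, 0.97], [-0.001, -1.0, 0.001]]
wrist_force: [4.5, 2.4, 2.5]
width: 0.0281
```

```bash
python3 arc.py -.0055 -104 -104.5; python3 - <<'E'
from plan import *
shot('wrist','w13.png');c=shot('side','s13.png'); shot('top','t13.png')
cv2.imwrite('pics/s13c.png',cv2.resize(c['color'][190:270,260:340],None,fx=7,fy=7,interpolation=cv2.INTER_CUBIC))
E
python3 arm.py w13.png -103
```

```text
t 19.77 pos [ 0.395  -0.284   0.3078] g [ 0.3949 -0.2838  0.1528] w 28.05 F [4.46 2.35 2.51] M [ 0.28 -0.76 -0.01]
tool az -104.18
pos az -106.58 r 0.1351
-104.0 [ 0.0038 -0.0009  0.0012] [-0.0004 -0.0004  0.001 ]
-104.5 [-0.0037  0.0013  0.0012] [-0.0004 -0.0004 -0.0018]
0.03 1559 y -0.0017 [-0.0093  0.0069] z 0.1639 0.1669
0.05 5106 y -0.002 [-0.0099  0.0065] z 0.1635 0.1664
0.07 4228 y -0.0026 [-0.0105  0.0058] z 0.1624 0.1653
0.09 3623 y -0.0032 [-0.0111  0.0053] z 0.1615 0.1644
0.11 3099 y -0.0039 [-0.012   0.0049] z 0.1606 0.1635
0.13 10413 y 0.0044 [-0.0292  0.0281] z 0.1711 0.1897
0.15 2935 y -0.0041 [-0.0251  0.0254] z 0.1589 0.1896
0.17 902 y -0.0056 [-0.0134  0.003 ] z 0.1575 0.1602
az -102.44300349552076 off -0.0024882500306196037 xmax 0.1712370019665116
```

View pics/s13c.png

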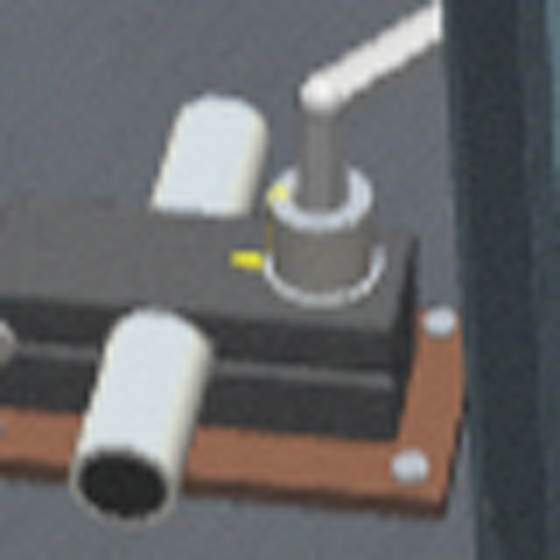

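{"op": "drive_tool", "data": {"steps": [-0.004, 0.001, 0.001, 0, 0, -0.0013, -0.0075, 0.002, 0.001, 0, 0, -0.0026]}}

```text
time: 20.18
position: [0.3939, -0.2837, 0.3079]
tool_rot: [[0.968, -0.001, 0.253], [-0.253, 0.001, 0.968], [-0.001, -1.0, 0.001]]
wrist_force: [5.0, 2.1, 1.3]
width: 0.0282
```

{"op": "drive_tool", "data": {"steps": [-0.004, 0.001, 0, 0, 0, -0.0013, -0.0075, 0.002, 0, 0, 0, -0.0026]}}

```text
time: 20.42
position: [0.3928, -0.2834, 0.3079]
tool_rot: [[0.965, -0.001, 0.261], [-0.261, 0.001, 0.965], [-0.001, -1.0, 0.001]]
wrist_force: [4.7, 2.3, 1.1]
width: 0.028
```

```bash
python3 arc.py -.0055 -105 -105.5 -106
```

```text
t 20.43 pos [ 0.3928 -0.2834  0.3079] g [ 0.3926 -0.2832  0.1529] w 28.0 F [4.68 2.3  1.05] M [ 0.25 -0.78 -0.02]
tool az -105.12
pos az -107.58 r 0.1352
-105.0 [ 0.0039 -0.0005  0.0007] [-0.0005 -0.0004  0.0007]
-105.5 [-0.0036  0.0019  0.0007] [-0.0005 -0.0004 -0.0021]
-106.0 [-0.011   0.0043  0.0007] [-0.0005 -0.0004 -0.0049]
```

{"op": "drive_tool", "data": {"steps": [-0.004, 0.0015, 0, 0, 0, -0.0013, -0.0075, 0.0025, 0, 0, 0, -0.0026]}}

```text
time: 20.68
position: [0.3916, -0.283, 0.3079]
tool_rot: [[0.963, -0.001, 0.269], [-0.269, 0.001, 0.963], [-0.001, -1.0, 0.001]]
wrist_force: [4.2, 2.3, 1.5]
width: 0.0281
```

{"op": "drive_tool", "data": {"steps": [-0.004, 0.0011, 0, 0, 0, -0.0013, -0.0073, 0.0022, 0, 0, 0, -0.0026]}}

```text
time: 20.92
position: [0.3905, -0.2827, 0.3078]
tool_rot: [[0.961, -0.001, 0.277], [-0.277, 0.001, 0.961], [-0.001, -1.0, 0.001]]
wrist_force: [5.4, 1.7, 1.4]
width: 0.0282
```

```bash
python3 arc.py -.0055 -106 -106.5 -107
```

```text
t 20.93 pos [ 0.3905 -0.2827  0.3078] g [ 0.3904 -0.2825  0.1528] w 28.25 F [5.36 1.67 1.45] M [ 0.29 -0.83  0.03]
tool az -106.07
pos az -108.56 r 0.1352
-106.0 [ 0.0037 -0.0004  0.001 ] [-0.0005 -0.0003  0.0004]
-106.5 [-0.0038  0.0021  0.001 ] [-0.0005 -0.0003 -0.0024]
-107.0 [-0.0112  0.0047  0.001 ] [-0.0005 -0.0003 -0.0052]
```

{"op": "drive_tool", "data": {"steps": [-0.0035, 0.0015, 0.001, 0, 0, -0.0013, -0.0035, 0.0015, 0.001, 0, 0, -0.0013]}}

```text
time: 21.18
position: [0.39, -0.2825, 0.3079]
tool_rot: [[0.96, -0.001, 0.281], [-0.281, 0.002, 0.96], [-0.002, -1.0, 0.001]]
wrist_force: [4.7, 1.9, 1.2]
width: 0.028
```

{"op": "drive_tool", "data": {"steps": [-0.0036, 0.0012, 0, 0, 0, -0.0013, -0.0036, 0.0012, 0, 0, 0, -0.0013]}}

```text
time: 21.42
position: [0.3895, -0.2823, 0.3079]
tool_rot: [[0.959, -0.001, 0.285], [-0.285, 0.002, 0.959], [-0.001, -1.0, 0.001]]
wrist_force: [5.3, 1.0, 1.7]
width: 0.0278
```

{"op": "drive_tool", "data": {"steps": [-0.0036, 0.0012, 0, 0, 0, -0.0013, -0.0036, 0.0012, 0, 0, 0, -0.0013]}}

```text
time: 21.68
position: [0.3891, -0.2822, 0.3079]
tool_rot: [[0.957, -0.0, 0.289], [-0.289, 0.001, 0.957], [-0.001, -1.0, 0.001]]
wrist_force: [5.9, 1.7, 0.7]
width: 0.0281
```

```bash
python3 arc.py -.0055 -106.5 -107; python3 - <<'E'
from plan import *
shot('wrist','w14.png')
c=shot('side','s14.png')
cv2.imwrite('pics/s14c.png',cv2.resize(c['color'][190:250,270:330],None,fx=9,fy=9,interpolation=cv2.INTER_CUBIC))
E
python3 arm.py w14.png -106
```

```text
t 21.68 pos [ 0.3891 -0.2822  0.3079] g [ 0.389  -0.2819  0.1529] w 28.08 F [5.91 1.75 0.73] M [ 0.3  -0.88  0.03]
tool az -106.77
pos az -109.21 r 0.1352
-106.5 [ 0.0058 -0.0015  0.0003] [-0.0005 -0.0002  0.0015]
-107.0 [-0.0016  0.0011  0.0003] [-0.0005 -0.0002 -0.0013]
0.03 1551 y -0.0014 [-0.0091  0.0071] z 0.164 0.167
0.05 5076 y -0.0017 [-0.0096  0.0068] z 0.1635 0.1665
0.07 4243 y -0.0021 [-0.01    0.0063] z 0.1625 0.1654
0.09 3634 y -0.0025 [-0.0105  0.0059] z 0.1616 0.1644
0.11 3082 y -0.0031 [-0.0112  0.0056] z 0.1607 0.1637
0.13 10393 y 0.0052 [-0.0288  0.028 ] z 0.171 0.1897
0.15 2904 y -0.0034 [-0.0241  0.0261] z 0.159 0.1895
0.17 903 y -0.0045 [-0.0123  0.0041] z 0.1577 0.1604
az -105.39443863568947 off -0.0021909256106708674 xmax 0.1716137168057886
```

View pics/s14c.png

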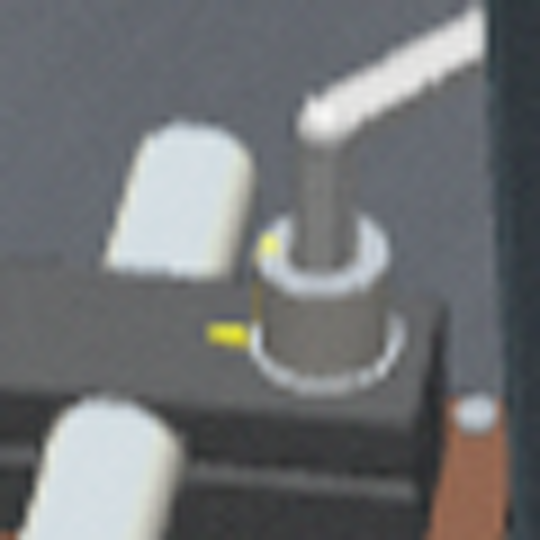

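{"op": "drive_tool", "data": {"steps": [-0.0036, 0.0012, 0, 0, 0, -0.0013, -0.0036, 0.0012, 0, 0, 0, -0.0013]}}

```text
time: 22.02
position: [0.3887, -0.282, 0.308]
tool_rot: [[0.956, -0.0, 0.292], [-0.292, 0.001, 0.956], [-0.0, -1.0, 0.001]]
wrist_force: [5.4, 1.8, 0.8]
width: 0.0281
```

```bash
python3 arc.py -.0055 -107 -107.5
```

```text
t 22.02 pos [ 0.3887 -0.282   0.308 ] g [ 0.3887 -0.2818  0.153 ] w 28.05 F [5.39 1.8  0.78] M [ 0.24 -0.93  0.05]
tool az -107.01
pos az -109.39 r 0.1351
-107.0 [ 0.0009 -0.0001  0.0001] [-0.0004 -0.      0.    ]
-107.5 [-0.0065  0.0025  0.0001] [-0.0004 -0.     -0.0027]
```

{"op": "drive_tool", "data": {"steps": [-0.0036, 0.0013, 0, 0, 0, -0.0013, -0.0036, 0.0013, 0, 0, 0, -0.0013]}}

```text
time: 22.28
position: [0.3884, -0.2818, 0.308]
tool_rot: [[0.955, 0.001, 0.296], [-0.296, 0.001, 0.955], [0.0, -1.0, 0.001]]
wrist_force: [5.9, 1.0, 1.0]
width: 0.0279
```

```bash
python3 arc.py -.0055 -107 -107.5
```

```text
t 22.27 pos [ 0.3884 -0.2818  0.308 ] g [ 0.3885 -0.2816  0.153 ] w 27.87 F [5.88 0.97 0.97] M [ 0.22 -0.92  0.06]
tool az -107.24
pos az -109.55 r 0.1351
-107.0 [ 0.0032 -0.0011 -0.0002] [-0.0004  0.0002  0.0013]
-107.5 [-0.0042  0.0015 -0.0002] [-0.0004  0.0002 -0.0014]
```

{"op": "drive_tool", "data": {"steps": [-0.0055, 0.0019, 0, 0, 0, -0.002, -0.0055, 0.0019, 0, 0, 0, -0.002]}}

```text
time: 22.52
position: [0.3878, -0.2816, 0.3081]
tool_rot: [[0.953, 0.001, 0.302], [-0.302, 0.001, 0.953], [0.001, -1.0, 0.001]]
wrist_force: [6.0, 2.4, 0.7]
width: 0.0281
```

```bash
python3 arc.py -.0055 -107 -107.5
```

```text
t 22.52 pos [ 0.3878 -0.2816  0.3081] g [ 0.388  -0.2814  0.1531] w 28.09 F [6.02 2.4  0.65] M [ 0.21 -0.92  0.  ]
tool az -107.6
pos az -109.83 r 0.1351
-107.0 [ 0.0073 -0.0027 -0.0005] [-0.0003  0.0004  0.0034]
-107.5 [-0.0001 -0.0001 -0.0005] [-0.0003  0.0004  0.0006]
```

```bash
python3 - <<'E'
from plan import *
shot('wrist','w15.png');c=shot('side','s15.png')
cv2.imwrite('pics/s15c.png',cv2.resize(c['color'][190:250,270:330],None,fx=9,fy=9,interpolation=cv2.INTER_CUBIC))
st()
P=cloud(c)
m=(c['color'][...,0]<120)&(c['color'][...,2]>150)&(c['color'][...,1]>150)
v,u=np.nonzero(m[190:260,260:340]); 
for a,b in zip(u+260,v+190): print(a,b,P[b,a].round(3),c['color'][b,a])
for az in [18,20,16]:
    print(az,proj(c,SC+.015*U(az)),proj(c,[*(SC[:2]+.027*U(az)[:2]),.078]))
E
python3 arm.py w15.png -106
```

```text
t 22.62 pos [ 0.3878 -0.2816  0.3081] g [ 0.388  -0.2814  0.1531] w 28.23 F [5.4  2.05 0.61] M [ 0.23 -0.92  0.03]
293 226 [ 0.47  -0.146  0.078] [ 86 167 163]
294 226 [ 0.465 -0.144  0.082] [ 79 200 199]
295 226 [ 0.465 -0.148  0.079] [ 80 202 199]
296 226 [ 0.461 -0.146  0.082] [ 78 201 196]
293 227 [ 0.467 -0.141  0.08 ] [ 84 165 164]
294 227 [ 0.465 -0.143  0.079] [ 60 198 200]
295 227 [ 0.461 -0.141  0.082] [ 57 210 210]
296 227 [ 0.458 -0.141  0.083] [ 51 214 218]
297 227 [ 0.458 -0.146  0.079] [104 184 185]
297 228 [ 0.455 -0.142  0.08 ] [116 159 161]
18 [300.38023234 217.05713354] [296.48733613 227.11611233]
20 [300.34691984 217.18076594] [296.42672402 227.33914794]
16 [300.42022477 216.93422749] [296.55972282 226.89447558]
0.03 1610 y -0.0019 [-0.0097  0.0067] z 0.164 0.1672
0.05 5040 y -0.0021 [-0.0099  0.0063] z 0.1636 0.1665
0.07 4203 y -0.0027 [-0.0105  0.0057] z 0.1626 0.1655
0.09 3642 y -0.0034 [-0.0114  0.0051] z 0.1617 0.1645
0.11 3072 y -0.004 [-0.0122  0.0046] z 0.1608 0.1639
0.13 10200 y 0.0041 [-0.0292  0.0279] z 0.1709 0.1897
0.15 2864 y -0.0045 [-0.0254  0.0245] z 0.1592 0.1895
0.17 886 y -0.0057 [-0.0135  0.0026] z 0.1578 0.1605
az -105.67151457880382 off -0.002403075877959546 xmax 0.1712935376469982
```

View pics/s15c.png

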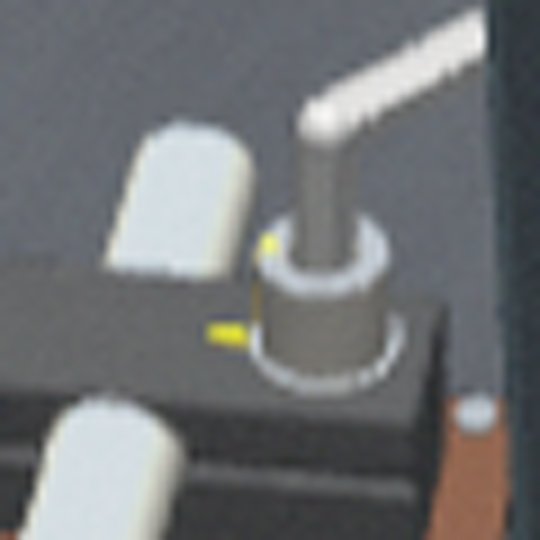

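{"op": "drive_tool", "data": {"steps": [-0.005, 0.0017, 0, 0, 0, -0.002, -0.008, 0.0028, 0, 0, 0, -0.003]}}

```text
time: 22.88
position: [0.3868, -0.2812, 0.3082]
tool_rot: [[0.95, 0.002, 0.311], [-0.311, 0.001, 0.95], [0.002, -1.0, 0.001]]
wrist_force: [7.0, 1.9, 1.5]
width: 0.0282
```

```bash
python3 arc.py -.0055 -107 -107.5
```

```text
t 22.88 pos [ 0.3868 -0.2812  0.3082] g [ 0.3871 -0.2811  0.1532] w 28.17 F [7.04 1.94 1.47] M [ 0.27 -0.97  0.04]
tool az -108.14
pos az -110.26 r 0.1351
-107.0 [ 0.0137 -0.0051 -0.0011] [-0.0002  0.0007  0.0064]
-107.5 [ 0.0063 -0.0025 -0.0011] [-0.0002  0.0007  0.0036]
```

{"op": "drive_tool", "data": {"steps": [-0.004, 0.0014, 0, 0, 0, -0.0015, -0.008, 0.0028, 0, 0, 0, -0.003]}}

```text
time: 23.12
position: [0.3859, -0.2808, 0.3082]
tool_rot: [[0.947, 0.003, 0.32], [-0.32, 0.001, 0.947], [0.003, -1.0, 0.001]]
wrist_force: [6.3, 1.7, 1.2]
width: 0.0277
```

```bash
python3 arc.py -.0055 -107 -107.5; python3 - <<'E'
from plan import *
shot('wrist','w16.png')
st();
E
python3 arm.py w16.png -106
```

```text
t 23.12 pos [ 0.3859 -0.2808  0.3082] g [ 0.3864 -0.2807  0.1532] w 27.67 F [6.29 1.74 1.22] M [ 0.25 -1.05  0.08]
tool az -108.68
pos az -110.68 r 0.135
-107.0 [ 0.0198 -0.0078 -0.0015] [-0.0002  0.0009  0.0094]
-107.5 [ 0.0124 -0.0052 -0.0015] [-0.0002  0.0009  0.0066]
t 23.18 pos [ 0.3858 -0.2808  0.3082] g [ 0.3863 -0.2807  0.1532] w 27.87 F [5.88 2.18 1.11] M [ 0.27 -0.91  0.1 ]
0.03 1608 y -0.0025 [-0.0102  0.0062] z 0.1641 0.1671
0.05 5054 y -0.0027 [-0.0106  0.0056] z 0.1637 0.1665
0.07 4206 y -0.0036 [-0.0115  0.0047] z 0.1626 0.1655
0.09 3628 y -0.0045 [-0.0127  0.004 ] z 0.1618 0.1646
0.11 3094 y -0.0054 [-0.0135  0.0033] z 0.1609 0.1639
0.13 9805 y 0.0029 [-0.0292  0.0276] z 0.1708 0.1897
0.15 2842 y -0.0064 [-0.0272  0.0223] z 0.1594 0.1896
0.17 865 y -0.0077 [-0.0158  0.0006] z 0.158 0.1607
az -106.04086246600842 off -0.002731748823646241 xmax 0.17130588174220956
```

{"op": "drive_tool", "data": {"steps": [0.02, -0.007, 0, 0, 0, 0, 0.02, -0.007, 0, 0, 0, 0, 0.02, -0.007, 0.3, 0, 0, 0, 0.02, -0.007, 0.7, 0, 0, 0, 0.02, -0.007, 0.75, 0, 0, 0], "jaw": 36}}

```text
time: 23.8
position: [0.3891, -0.2826, 0.4248]
tool_rot: [[0.947, 0.007, 0.321], [-0.321, -0.006, 0.947], [0.008, -1.0, -0.003]]
wrist_force: [0.2, -1.0, -1.2]
width: 0.0358
```

{"op": "drive_tool", "data": {"steps": [0.3, 0.45, 0, 0, 0, 0, 0.6, 0.93, 0, 0, 0, 0, 0.6, 0.93, 0, 0, 0, 0, 0.6, 0.93, 0, 0, 0, 0]}}

```text
time: 24.3
position: [0.4796, -0.141, 0.4236]
tool_rot: [[0.949, 0.005, 0.317], [-0.317, -0.005, 0.949], [0.006, -1.0, -0.003]]
wrist_force: [-1.1, -0.9, 0.9]
width: 0.0357
```

```bash
python3 - <<'E'
from plan import *
s=st(); print(s['q'].round(1)); c=shot('wrist','w17.png'); st(); print(proj(c,SC))
E
```

```text
t 24.3 pos [ 0.4796 -0.141   0.4236] g [ 0.4804 -0.1417  0.2686] w 35.72 F [-1.13 -0.85  0.89] M [ 0.06  0.01 -0.02]
[-29.1   8.8  92.9  -0.1  77.9 -10.7]
t 24.35 pos [ 0.4791 -0.1422  0.4237] g [ 0.4798 -0.143   0.2687] w 36.05 F [-0.58  0.54  0.75] M [-0.05  0.02  0.  ]
[263.40987691 252.95333393]
```

View pics/w17.png

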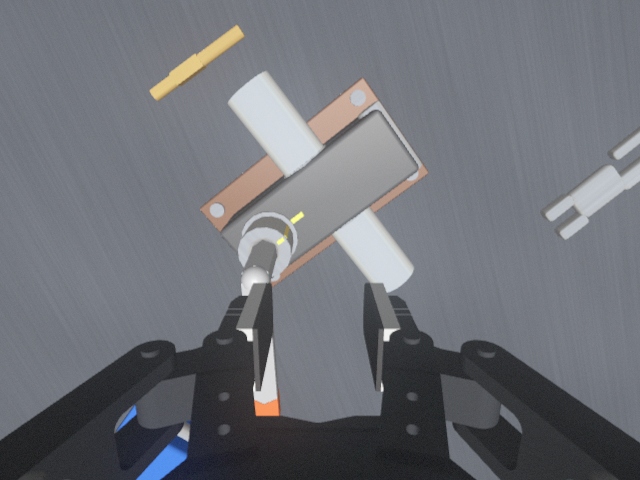

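```bash
python3 - <<'E'
from plan import *
c=load('w17.png');K=c['mtx']
def plane(u,v,z):
    d=c['rotation']@[(u-K[0,2])/K[0,0],(v-K[1,2])/K[1,1],1]; return c['position']+d*(z-c['position'][2])/d[2]
b,g,r=[c['color'][...,i].astype(int) for i in range(3)]
m=((r>150)&(g>150)&(b<140)); 
n,lab,stt,cen=cv2.connectedComponentsWithStats(m.astype(np.uint8),connectivity=8)
for i in range(1,n):
    x,y,w,h,a=stt[i]
    if 200<x<350 and 180<y<300:
        for z in (.115,.078):
            p=plane(*cen[i],z)-SC; print(cen[i],a,z,np.degrees(np.arctan2(p[1],p[0])).round(1),np.hypot(p[0],p[1]).round(4))
P=cloud(c); q=P[(np.hypot(P[...,0]-SC[0],P[...,1]-SC[1])<.03)&(abs(P[...,2]-.115)<.005)]
print(len(q),cv2.minEnclosingCircle(q[:,:2].astype(np.float32)),q[:,2].mean())
cv2.imwrite('pics/w17c.png',cv2.resize(c['color'][180:310,200:330],None,fx=5,fy=5,interpolation=cv2.INTER_CUBIC)[:600])
E
```

```text
[233.2962963  188.18518519] 27 0.115 93.3 0.0525
[233.2962963  188.18518519] 27 0.078 104.4 0.05
[227.  190.5] 2 0.115 98.5 0.0529
[227.  190.5] 2 0.078 110.4 0.0515
[242. 190.] 1 0.115 87.3 0.0493
[242. 190.] 1 0.078 98.1 0.0453
[244.5 190.5] 2 0.115 85.4 0.0485
[244.5 190.5] 2 0.078 96.0 0.0441
[238. 192.] 1 0.115 91.0 0.0488
[238. 192.] 1 0.078 102.7 0.0455
[250.5 193. ] 2 0.115 80.9 0.0459
[250.5 193. ] 2 0.078 91.1 0.0404
[254.66666667 193.33333333] 3 0.115 77.2 0.0453
[254.66666667 193.33333333] 3 0.078 86.6 0.0391
[246.5 195.5] 2 0.115 84.9 0.0447
[246.5 195.5] 2 0.078 96.6 0.0398
[232. 197.] 1 0.115 97.6 0.0472
[232. 197.] 1 0.078 111.0 0.0451
[297.66666667 213.66666667] 3 0.115 30.8 0.0397
[297.66666667 213.66666667] 3 0.078 22.1 0.032
[302.66666667 214.        ] 3 0.115 26.9 0.042
[302.66666667 214.        ] 3 0.078 17.4 0.035
[294.  216.5] 2 0.115 31.9 0.0364
[294.  216.5] 2 0.078 22.5 0.0281
[290.  219.5] 2 0.115 33.3 0.0328
[290.  219.5] 2 0.078 23.1 0.0239
[288. 226.] 1 0.115 29.6 0.028
[288. 226.] 1 0.078 14.1 0.0192
[285.2 235.8] 5 0.115 20.5 0.0212
[285.2 235.8] 5 0.078 -10.8 0.0138
1373 ((0.4340416193008423, -0.15455147624015808), 0.020214514806866646) 0.11423130717066055
```

View pics/w17c.png

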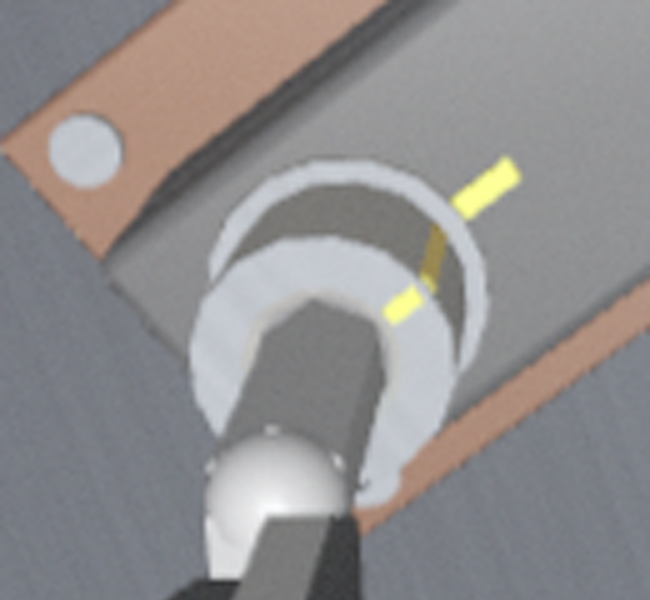

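```bash
python3 - <<'E'
from plan import *
c=load('w17.png');K=c['mtx']
def plane(x,y,z):
    u,v=200+(x-2)/5,180+(y-2)/5
    d=c['rotation']@[(u-K[0,2])/K[0,0],(v-K[1,2])/K[1,1],1]; return c['position']+d*(z-c['position'][2])/d[2]
az=lambda d:np.degrees(np.arctan2(d[1],d[0])).round(1)
o=np.array([.4338,-.1545,0])
print('own dir',az(plane(425,291,.115)-plane(388,315,.115)),'rad',az(plane(405,303,.115)-o))
print('fix dir',az(plane(515,167,.078)-plane(458,210,.078)),'rad',az(plane(487,188,.079)-o))
# head centre from rim circle in the crop: approx fit ellipse x 190..458, y 236..?
print('rim centre',plane((190+458)/2,236+134,.115))
print('clamp edge',az(plane(390,5,.078)-plane(108,262,.078)), az(plane(645,300,0.01)-plane(375,525,0.01)))
E
```

```text
own dir 15.3 rad 19.1
fix dir 19.1 rad 19.0
rim centre [ 0.4341181  -0.15521383  0.115     ]
clamp edge 23.3 22.9
```

```bash
python3 - <<'E'
from plan import *
c=shot('wrist','w18.png');P=cloud(c)
m=(P[...,2]>.12)&(P[...,2]<.18)&(np.hypot(P[...,0]-SC[0],P[...,1]-SC[1])<.03)
q=P[m];print(len(q),q.max(0))
for z in np.arange(.12,.17,.01):
    k=q[(q[:,2]>z)&(q[:,2]<z+.01)]; print(z.round(3),len(k),k.mean(0).round(4) if len(k) else '')
s=shot('top','t18.png');shot('side','s18.png')
b=load('t18.png')['color'][100:250,330:530]; a=load('s18.png')['color'][150:300,230:430]
cv2.imwrite('pics/st18.png',np.vstack([cv2.resize(a,None,fx=2,fy=2),cv2.resize(b,None,fx=2,fy=2)]))
st()
E
python3 arm.py t18.png -106; python3 arm.py s18.png -106
```

```text
1174 [ 0.44308157 -0.1460757   0.16861016]
0.12 139 [ 0.4374 -0.1504  0.1251]
0.13 149 [ 0.4371 -0.1508  0.135 ]
0.14 174 [ 0.4369 -0.1509  0.1451]
0.15 183 [ 0.4367 -0.1512  0.1553]
0.16 529 [ 0.4329 -0.1544  0.1646]
0.17 0 
t 24.5 pos [ 0.4786 -0.144   0.4242] g [ 0.4794 -0.1449  0.2692] w 35.86 F [ 0.22 -0.97  0.65] M [-0.02 -0.01 -0.  ]
0.05 74 y -0.0022 [-0.0091  0.0076] z 0.1645 0.1702
0.07 73 y -0.0024 [-0.0097  0.0074] z 0.1645 0.1692
0.09 75 y -0.0032 [-0.0096  0.0074] z 0.1639 0.1703
0.11 73 y -0.0032 [-0.0109  0.0065] z 0.1625 0.1687
0.13 75 y -0.0028 [-0.0103  0.0062] z 0.1615 0.1673
0.15 73 y -0.0035 [-0.0103  0.0068] z 0.1611 0.1666
0.17 36 y -0.0035 [-0.0095  0.0061] z 0.1594 0.166
az -106.520368694079 off -0.0015865794988388464 xmax 0.1705201131938931
0.03 44 y -0.0049 [-0.0107  0.0068] z 0.1656 0.1717
0.05 42 y -0.0041 [-0.0097  0.0059] z 0.164 0.1703
0.07 24 y -0.0032 [-0.009  0.009] z 0.1635 0.1707
az -103.9076077155756 off -0.004939631799159135 xmax 0.07694419295377794
```

View pics/st18.png

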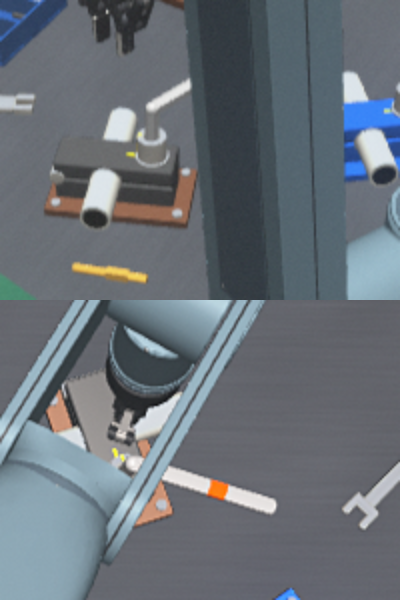

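```bash
python3 - <<'E'
from h import *
print(robot.hand_in()); st()
E
```

```text
the job is handed in; nothing more can be done
None
the job is handed in; nothing more can be done
```

I seated the big key fully in the iron clamp's screw, levered the screw clockwise to what I take to be its stop, let go and handed in at about 24.5 s. I have no verdict.

**What I did**
- I took the bright orange-banded key out of the green rack and turned it short arm down.
- I lowered it about 27–28 mm into the socket without noticeable contact force.
- I then pushed the long arm with the open fingers straddling it, about 135 mm from the screw. It ran steadily at about 5 N over roughly 58°.
- The resistance then rose to 6–7 N at the point where the stop was expected. I backed off there and withdrew.

**Last checks**
- **Key:** the bend stands about 159 mm above the bench, which is fully seated. The short arm is upright and the long arm droops about 2.5°.
- **Marks:** the two yellow marks line up at about 19.1° and 19.0° measured from the screw centre, good to about 2°.
- **Stop:** the rise in force was soft rather than a sharp wall, because the key leaned a little in its socket play. The stop therefore rests on three things: the force rise, the mark alignment and the key's angle.
- **Disagreement:** the direction of the short screw mark alone read 15° against 19° for the fixed mark. I put that down to pixel noise on a very short mark.
- **Contact:** the gripper was clear of everything. I saw nothing else on the bench disturbed, but I did not measure the other items' positions.

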